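Load the swing tray and index it round to the cabinet

TASK

Lay the zinc door latch flat in the tray of the swing stand, setting it down gently, right way up as it lies now. Then pull the stand's sprung index pin, swing the tray round to the side where the clear acrylic cabinet stands, and let the pin spring fully home in the hole there, with the latch still lying in the tray. Leave the cabinet and the other things on the shelf alone.

Things in the scene. Friction and masses are not known exactly. Their poses are not given: they have to be found in the camera images.
- stand: Fixed swing stand: foot 170 mm across, vertical post carrying a fixed round dish (116 mm across, 174 to 190 mm high). Origin: post axis at shelf height, z up; the turntable turns about z. On its -x side, towards the robot up to its yaw, a fixed sloping ring sector has three pin holes 60 mm from the axis, 75 mm high, at -60, 0, +60 degrees of turn; solid between them.
- turntable: Hub, tray and index pin, turning together about the stand's z axis; origin at the stand's origin, x axis towards the tray. At the start its axes match the stand's and the pin is in the middle hole. Holes at -60, 0, +60 degrees (1 degree play; + is counter-clockwise from above), stops at 70 degrees either way. Locked while the pin is in a hole; otherwise light friction (0.06 N m) holds it where left.
- plunger (a joint): How far the index pin is pulled out along its axis, m: 0 fully home in a hole, 0.010 when its round foot rides on the ring between holes, at most 0.016. A spring drives it home with 6 N at 0, 10 N at 0.016. Pin 8 mm thick, holes 10 mm wide.
- knob_grip (a point): Centre of the pin's black knob, a cylinder 22 mm across, 34 mm long, over a 16 mm sleeve. z: pin axis, the way to pull, up and away from the post, leaning 30 degrees from vertical; y: level, along the swing. With the pin home it is 86 mm from the stand's axis, 119 mm high, across the post from the tray. The dish leaves no room for an upright gripper: come along the leaning axis.
- tray_in (a point): Centre of the inner floor of the grey plastic tray on the turntable: outside 100 mm (x, radial) by 126 mm (y) by 18 mm high, walls and floor 3 mm. The point is 130 mm from the stand's axis and 57 mm above the shelf; z up, x away from the post. The latch must not press or strike it with more than 25 N.
- latch: Zinc door latch, loose: a rectangular case 66 mm (its x) by 30 mm (its y) by 20 mm high, with a bolt nose 14 mm wide sticking out 15 mm at its +x end and a small stud on top; 0.1 to 0.2 kg. Origin: centre of the case's underside, z up. It lies on the shelf, to the left or right in front of the stand.
- cabinet: Clear acrylic cabinet, fixed, 140 mm deep, 200 mm wide, 230 mm high, with a small clear swing door ajar on its front, reaching up to 90 mm out from it. It stands behind and to the left or the right of the stand, always about 270 mm to the stand's +y or -y side. Origin: centre of its underside.
- bin: Open galvanized steel bin, fixed, 150 x 200 x 90 mm, in the matching place on the side without the cabinet. Origin: centre of its underside.
- pull: Aluminium drawer pull, a loose bystander: a bow handle 138 mm long, 35 mm high, lying left or right in front of the stand, opposite to the latch. Origin: centre of its underside, x along it.
- mallet: Mallet with blue head 60 mm thick and wooden handle, 250 mm long, a loose bystander on the right. Origin: under its middle, at shelf height.
- funnel: Black plastic funnel, 110 mm across, 110 mm high, standing mouth down, a loose bystander on the left. Origin: centre of its mouth.
There are look-alikes about, which are no part of the job. Of the things shaped like the latch, the zinc one is meant.

How it is judged:
By the outcome, as a careful person would: the job done as asked, in the order asked, and still so for the second after the job is handed in, with the robot touching nothing.
It also fails if it takes over 59 s, if anything falls off the work surface, if the arm or the gripper's body presses on something with over 40 N, if the wrist force passes 120 N, or if a joint passes its speed limit or range.

ROBOT

A 6-joint arm with a two-finger parallel gripper is mounted at the origin on the work surface. World frame = base frame: x ahead of the robot, y to its left, z up, the work surface at z = 0. Lengths are in m, angles in degrees, forces in N, time in s.
With the tool pointing down it reaches from about 0.4 to 0.825 m from the base axis. Payload 7 kg.
Tool frame: the origin (TCP) lies at the very end of the fingers, on their centre line; the grasp point (between the pads) lies 19 mm behind it (grasp_offset is the x of the grasp point in the tool frame, in m); x points along the fingers, y is the direction in which the jaws open and shut, and the axes are right-handed (so a half turn about x gives the same grasp; the last joint's range is limited). The gripper opens to 88 mm and grips with 3 to 60 N. Pads are 19 mm wide; open, the fingers measure 130 mm over their backs; the gripper's body (78 mm by 193 mm) begins 47 mm behind the grasp point.
Start: joints at [-48.982, 20.546, 0.682, 0, -70.136, -16.507], TCP at [0.28, -0.614, 0.227] pointing down, gripper open.
Joint ranges: [-176.03, 176.03], [-82.01, 121.73], [-58.28, 71.71], [-173.87, 95.51], [-174.79, -0.11], [-173.66, 173.66]. Speed limits (degrees/s): [136.94, 136.94, 172.46, 180, 180, 180].

INTERFACE

Orientations are given as [roll, pitch, yaw] about the fixed x, y, z axes, in that order (R = Rz(yaw) Ry(pitch) Rx(roll)).
In Python, from plant import get_obs, snapshot, close_job, grasp_offset gives the robot as it stands.
- The arm moves only by the tool carry_out, never from a script. Its argument "series" is a list that holds one entry, the list of rows, each a list of 6 numbers: the shift along the tool's x, y, z in mm, then the turn, a rotation vector about the tool's x, y, z in degrees. A call has 1 to 10 rows; each row is the pose to reach, as a shift and turn from the pose commanded when the call began, along the tool's axes at that moment; what a row does not reach only later rows make up. A row lasts 1/8 s, in which the tool goes at most 62.5 mm and 10.7 degrees, less where a joint would pass 70% of its speed; a pose out of reach is approached as far as the arm can. A call with a gripper value outside its range is refused whole. "hand" is the gripper's target within -1 to 1 (shut at 1, half-way at 0, fully open at -1), set as the call begins (left out, the last holds). The fingers move at their own pace and stop on an object; the grip force is fixed at half the most. Time passes only in rows, so rows that repeat a pose let the fingers close. It gives the time, the measured TCP pose, the force and the opening at its end, in the units of the state.
- get_obs(): the state, without advancing time (a new reading comes with each control period).
- snapshot(name): name is "scene" or "top"; returns a dict with "color" (384x512x3 uint8, red, green, blue), "fx", "fy", "cx", "cy" (pixels), "eye" and "attitude" of the camera in the world. Camera axes: x right, y down, z forward; pixel columns grow to the right and rows downward; lengths in m; the calibration is good to about 2 mm. A picture is of the moment at which its call begins. There is no depth.
- close_job(): hands the job in, once; it reports no verdict.
The state is a dict: "clock": time; "joint_pos": joint angles; "qvel": joint speeds; "tau": joint torques, N m; "tool_pos": TCP position; "orientation": TCP orientation; "force": force on the tool from outside, world axes, zero at the start; "moment": the same for the moment, N m; "opening": finger opening in m.
Only numpy, scipy, OpenCV 4.12 (cv2) and the standard library are available. Lean on these libraries where they do the work, as an engineer would, in place of code of your own. Each camera call takes 0.05 s, during which the arm holds its last target.

## Working session

There is one attempt and no reset: what is moved stays moved. The work goes in short steps, Python scripts to look and compute and a tool call to move; the robot and the scene stay as the last step left them, time stands still between calls to the robot, and variables do not carry over. Pictures are saved under pics/ and viewed, and the job is handed in when it is done.

Besides the shell and the picture viewer there is one more tool, called after "Call:" by a JSON object that holds its "op" and its "data", one argument or row to a line. carry_out: Moves the arm, as the interface text tells. Its arguments: {"type":"object","properties":{"series":{"type":"array","items":{"type":"array","items":{"type":"array","items":{"type":"number"}}}},"hand":{"type":"number"}},"required":["series"]}

```bash
ls; mkdir -p pics; python3 - <<'E'
from plant import get_obs,snapshot,grasp_offset
import cv2
print(grasp_offset,get_obs())
for n in("scene","top"):
    s=snapshot(n); cv2.imwrite(f"pics/{n}0.png",cv2.resize(s["color"][:,:,::-1],(800,600),interpolation=cv2.INTER_CUBIC)); print({k:v for k,v in s.items() if k!="color"})
    cv2.imwrite(f"pics/{n}0raw.png",s["color"][:,:,::-1])
E
```

```text
pics
-0.0188 {'clock': 0.0, 'joint_pos': array([-4.89833110e+01,  2.05885975e+01,  6.32898514e-01, -2.12960283e-02,
       -7.01363207e+01, -1.65067711e+01]), 'qvel': array([-0.04065941, -0.01377545,  0.01273894,  0.05565546,  0.14273371,
       -0.01944711]), 'tau': array([ 1.07157219e-03, -5.82715917e+01,  2.93065041e+01,  6.99700803e+00,
        7.05625236e-03, -1.87296123e-04]), 'tool_pos': array([ 0.27979096, -0.61372584,  0.22564438]), 'orientation': array([ 94.23438765,  89.90582702, 118.73705348]), 'force': array([ 0.26983999, -0.2308069 ,  0.3598595 ]), 'moment': array([ 0.01821124, -0.00926089,  0.02032551]), 'opening': 0.08736754166093044}
{'fx': 370.50822033711154, 'fy': 370.50822033711154, 'cx': 260.7369537648998, 'cy': 193.64606627014788, 'eye': array([ 1.21700538, -0.03733892,  1.03323501]), 'attitude': array([-144.35029352,   -0.18373575,   86.12801062])}
{'fx': 471.53374024123536, 'fy': 471.53374024123536, 'cx': 255.40099652151855, 'cy': 200.79887585401104, 'eye': array([ 0.27966049, -0.01532774,  1.40572345]), 'attitude': array([-169.58756057,    0.85198449,  -90.35233252])}
```

View pics/scene0.png

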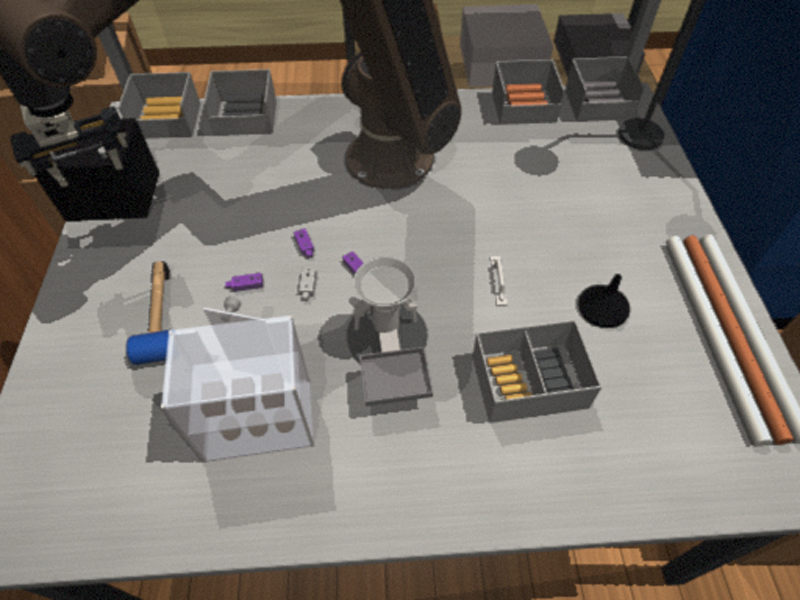

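View pics/top0.png

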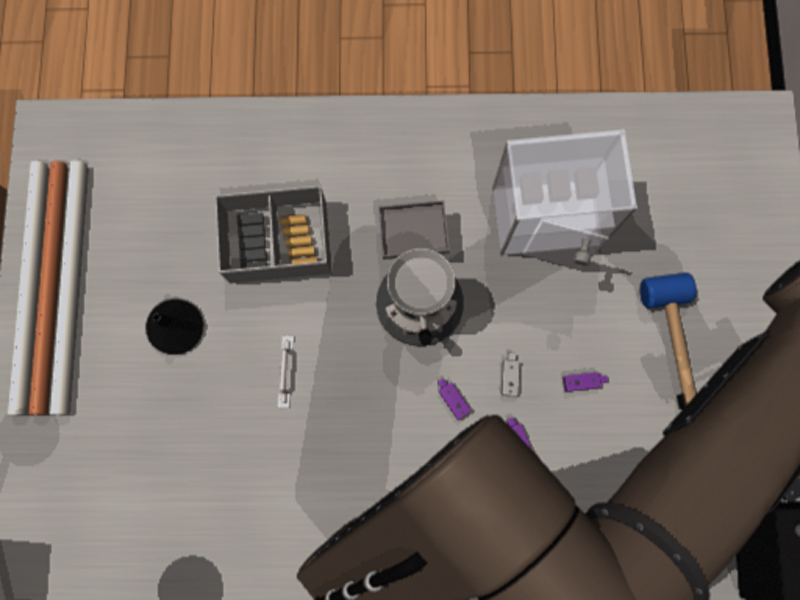

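The zinc latch lies at about (511,375) in the enlarged top view, with its nose pointing up. The cabinet is on the right (-y), so the swing goes to -60°. Next I'll enlarge crops to measure.

```bash
cat > h.py <<'E'
import numpy as np,cv2
from scipy.spatial.transform import Rotation as R
C={"scene":(370.50822,260.73695,193.64607,np.array([1.21700538,-0.03733892,1.03323501]),[-144.35029352,-0.18373575,86.12801062]),
"top":(471.53374,255.400997,200.798876,np.array([0.27966049,-0.01532774,1.40572345]),[-169.58756057,0.85198449,-90.35233252])}
def bp(n,u,v,z):
    f,cx,cy,e,a=C[n]; d=R.from_euler('xyz',a,degrees=True).apply([(u-cx)/f,(v-cy)/f,1]); return e+d*(z-e[2])/d[2]
def pj(n,p):
    f,cx,cy,e,a=C[n]; q=R.from_euler('xyz',a,degrees=True).inv().apply(np.asarray(p,float)-e); q=np.atleast_2d(q)
    return np.c_[q[:,0]/q[:,2]*f+cx,q[:,1]/q[:,2]*f+cy]
def crop(src,dst,x0,y0,x1,y1,k):
    im=cv2.imread(src)[y0:y1,x0:x1]; cv2.imwrite(dst,cv2.resize(im,None,fx=k,fy=k,interpolation=cv2.INTER_CUBIC))
def full(R_): return R_
E
python3 - <<'E'
from h import *
crop("pics/top0raw.png","pics/t1.png",230,120,350,240+10,6) if 0 else crop("pics/top0raw.png","pics/t1.png",235,120,365,215,6)
crop("pics/top0raw.png","pics/t2.png",270,210,350,270,10)
crop("pics/scene0raw.png","pics/s2.png",170,140,290,230,6)
crop("pics/scene0raw.png","pics/s1.png",210,160,290,220,10)
crop("pics/scene0raw.png","pics/s3.png",210,205,290,265,10)
E
```

```text
(no output)
```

View pics/t1.png

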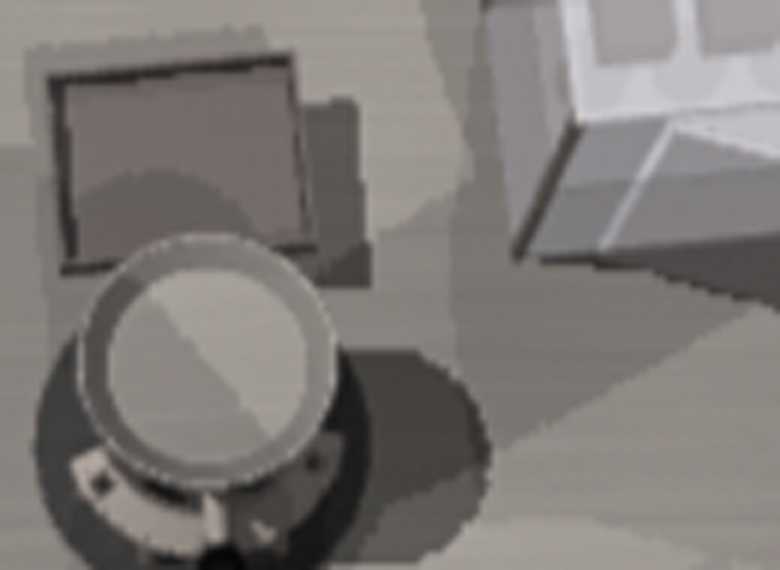

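View pics/t2.png

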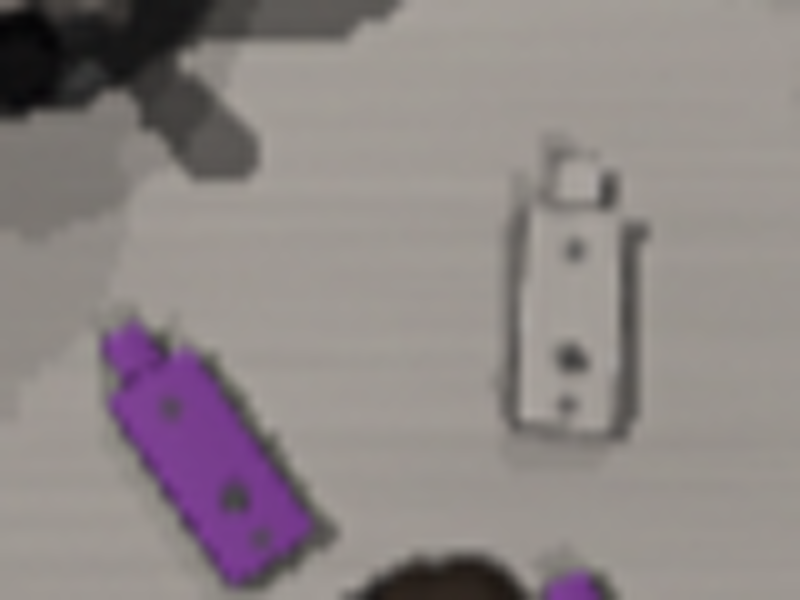

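View pics/s2.png

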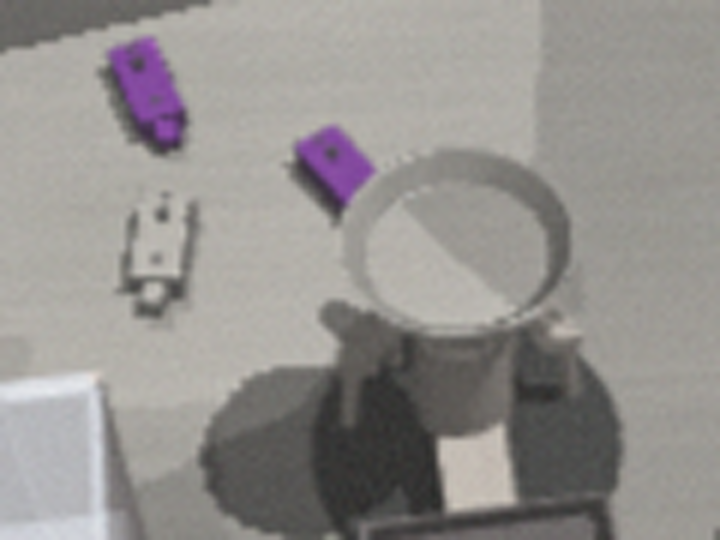

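View pics/s3.png

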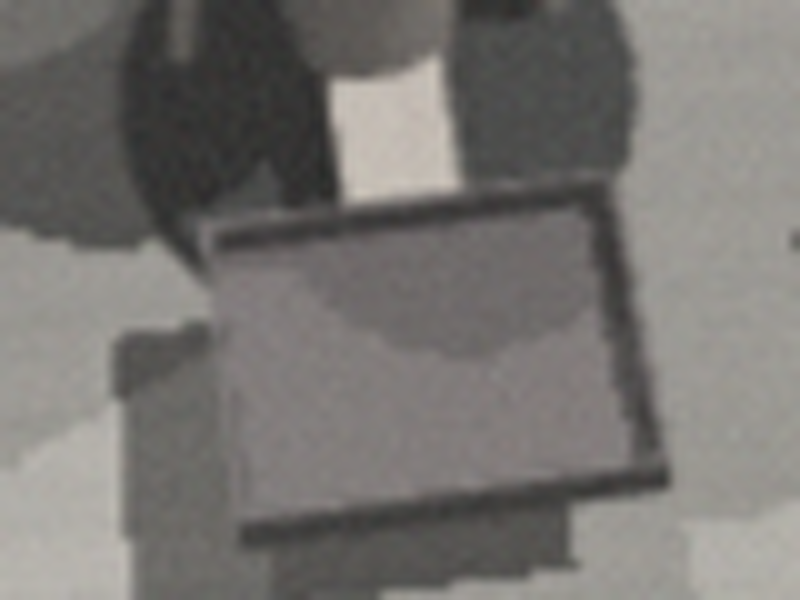

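```bash
cat > fit.py <<'E'
from h import *
from scipy.optimize import least_squares
def tc(o,k,p): return (np.array(p,float)+0.5)/k-0.5+np.array(o)
t1=lambda *p:tc((235,120),6,p); s2=lambda *p:tc((170,140),6,p); s3=lambda *p:tc((210,205),10,p); t2=lambda *p:tc((270,210),10,p)
th=np.linspace(0,2*np.pi,361)
def ext(n,c,z,r):
    q=pj(n,np.c_[c[0]+r*np.cos(th),c[1]+r*np.sin(th),0*th+z]); return np.array([q[:,0].min(),q[:,0].max(),q[:,1].min(),q[:,1].max()])
def rot(p,L):
    c,s=np.cos(p[2]),np.sin(p[2]); L=np.array(L,float); return np.c_[p[0]+c*L[:,0]-s*L[:,1],p[1]+s*L[:,0]+c*L[:,1],L[:,2]]
TR=[(.18,.063,.072),(.18,-.063,.072),(.08,-.063,.072),(.08,.063,.072)]
TRpx=np.array([t1(48,75),t1(293,52),t1(318,250),t1(62,272)])
TRs=np.array([s3(664,468),s3(238,524),s3(200,225),s3(612,180)])
de_t=np.r_[t1(77,232),t1(338,490)][[0,2,1,3]]; de_s=np.r_[s2(341,148),s2(573,335)][[0,2,1,3]]
def f(p):
    return np.r_[(ext("top",p,.19,.058)-de_t),(ext("scene",p,.19,.058)-de_s),(pj("top",rot(p,TR))-TRpx).ravel(),(pj("scene",rot(p,TR))-TRs).ravel()]
r=least_squares(f,[.5,0,0],loss='soft_l1'); print("stand",r.x[:2],np.degrees(r.x[2])); print(np.round(f(r.x),1))
LT=[(.033,.015,.02),(.033,-.015,.02),(-.033,-.015,.02),(-.033,.015,.02),(.048,0,.012)]
LPt=np.array([t2(520,206),t2(624,206),t2(624,435),t2(512,428),t2(577,152)]); 
LPs=np.array([s2(188,278),s2(128,278),s2(140,194),s2(192,199),s2(152,308)])
def g(p): return np.r_[(pj("top",rot(p,LT))-LPt).ravel(),(pj("scene",rot(p,LT))-LPs).ravel()]
q=least_squares(g,[.3,-.15,0],loss='soft_l1'); print("latch",q.x[:2],np.degrees(q.x[2])); print(np.round(g(q.x),1))
E
python3 fit.py
```

```text
stand [ 0.55954654 -0.0346819 ] 4.71076010096839
[-0.4 -0.   0.2  0.  -1.3  0.4 -0.5  0.1 -1.1 -0.6  0.5 -0.6 -0.3 -1.
 -0.6 -0.8  0.2 -0.6 -0.8 -0.3 -0.5 -0.5 -0.3 -1.3]
latch [ 0.41250684 -0.20405783] -3.5966696791650468
[ 0.1 -0.6 -0.1 -0.  -0.7 -0.5  0.2 -0.3 -0.7  0.4 -1.3  0.1 -0.1  0.1
 -0.2 -0.9 -0.3 -1.8  0.2  0. ]
```

```bash
cat >> h.py <<'E'
ST=np.array([.5595,-.0347]);SY=4.7; LA=np.array([.4125,-.2041]);LY=-3.6
def cur():
    from plant import get_obs
    o=get_obs(); return o,o["tool_pos"],R.from_euler('xyz',o["orientation"],degrees=True)
def tool(x,y):
    x=np.array(x,float);x/=np.linalg.norm(x);y=np.array(y,float);y-=x*(x@y);y/=np.linalg.norm(y)
    return R.from_matrix(np.c_[x,y,np.cross(x,y)])
def down(yaw): # jaw axis y at world yaw deg
    a=np.radians(yaw); return tool([0,0,-1],[np.cos(a),np.sin(a),0])
def row(p,r,p0,r0):
    d=r0.inv().apply(np.asarray(p)-p0)*1000; w=(r0.inv()*r).as_rotvec(degrees=True); return np.round(np.r_[d,w],1).tolist()
def show():
    o,p,r=cur(); print("t",round(o["clock"],2),"p",p.round(4),"x",r.as_matrix()[:,0].round(3),"yaw_y",np.degrees(np.arctan2(*r.as_matrix()[[1,0],1])).round(1),"F",o["force"].round(1),"op",round(o["opening"],4),"q",o["joint_pos"].round(0))
E
python3 - <<'E'
from h import *
show(); o,p0,r0=cur()
for yw in (LY+90,LY-90):
  print(row([*LA,.12],down(yw),p0,r0))
for u,v in[(460,398),(518,432),(585,381),(668,290),(690,400)]: print(bp("top",(u+.5)/1.5625-.5,(v+.5)/1.5625-.5,.02).round(3))
E
```

```text
t 0.1 p [ 0.2798 -0.6138  0.2257] x [-0.001  0.001 -1.   ] yaw_y 114.5 F [-0.  -0.6  0.3] op 0.0876 q [-49.  21.   1.  -0. -70. -17.]
[106.2, 317.6, 290.7, 28.1, -0.0, -0.1]
[106.2, 317.6, 290.7, -151.9, 0.1, -0.0]
[ 0.374 -0.109  0.02 ]
[ 0.31  -0.215  0.02 ]
[ 0.404 -0.343  0.02 ]
[ 0.577 -0.511  0.02 ]
[ 0.367 -0.536  0.02 ]
```

Call:
{"op": "carry_out", "data": {
  "series": [
    [[0,60,50,9,0,0],[20,115,100,19,0,0],[40,170,150,28,0,0],[60,225,200,28,0,0],[90,280,250,28.1,0,0],[106,317.6,290.7,28.1,0,-0.1],[106,317.6,290.7,28.1,0,-0.1],[106,317.6,290.7,28.1,0,-0.1]]
  ],
  "hand": 0.05
}}

```text
clock: 1.1
tool_pos: [0.4128, -0.2016, 0.1195]
orientation: [-135.7, 89.9, -139.0]
force: [-0.2, -0.6, 0.6]
opening: 0.0416
```

```bash
python3 - <<'E'
from h import *
from plant import snapshot
show(); o,p0,r0=cur()
for z in(.04,.004): print(row([*LA,z],down(LY+90),p0,r0))
for n in("scene","top"):
    cv2.imwrite(f"pics/{n}1.png",snapshot(n)["color"][:,:,::-1])
crop("pics/scene1.png","pics/s4.png",150,110,310,230,5)
crop("pics/top1.png","pics/t4.png",230,180,390,300,5)
E
```

```text
t 1.1 p [ 0.4128 -0.2016  0.1195] x [-0.001 -0.001 -1.   ] yaw_y 86.7 F [-0.2 -0.6  0.6] op 0.0416 q [ -1.   6. -34.   0. -50. -92.]
[79.5, -2.4, -0.1, 0.3, -0.1, 0.1]
[115.5, -2.3, -0.0, 0.3, -0.1, 0.1]
```

View pics/s4.png

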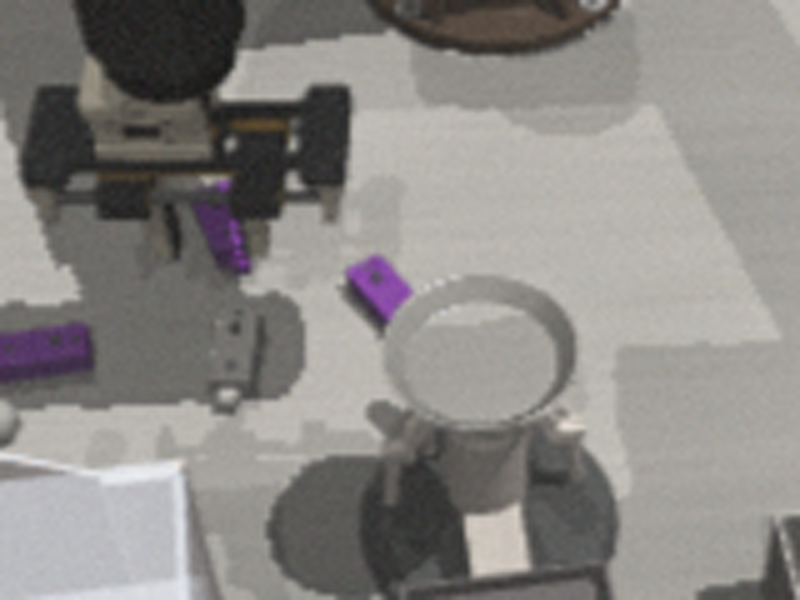

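View pics/t4.png

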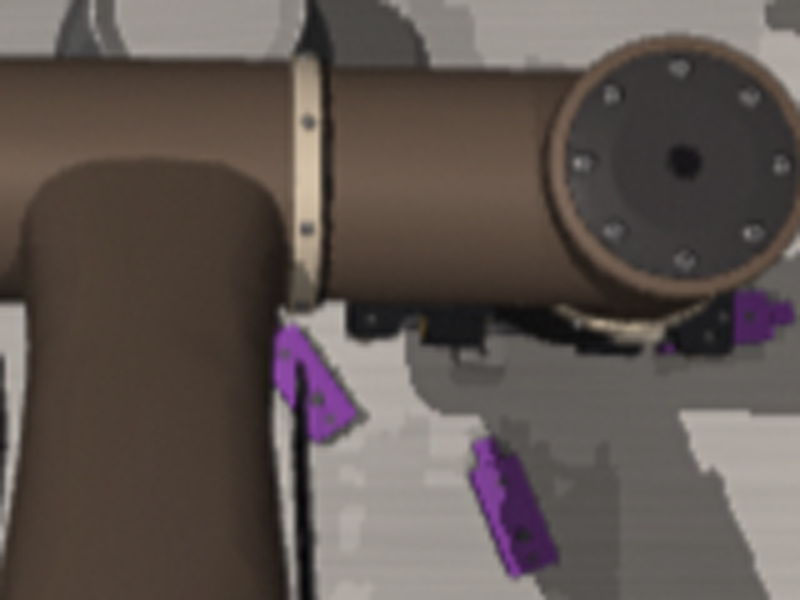

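The view shows the fingers above the zinc latch at s4 (235,350), and the purple decoys clear of them. I'm going down now.

Call:
{"op": "carry_out", "data": {
  "series": [
    [[40,-2.4,0,0.3,0,0],[80,-2.4,0,0.3,0,0],[100,-2.4,0,0.3,0,0],[115,-2.4,0,0.3,0,0],[115,-2.4,0,0.3,0,0]]
  ]
}}

```text
clock: 1.82
tool_pos: [0.4116, -0.2084, 0.0049]
orientation: [-134.8, 89.9, -138.8]
force: [-0.2, -0.8, -0.9]
opening: 0.0416
```

Call:
{"op": "carry_out", "data": {
  "series": [
    [[0,0,0,0,0,0],[0,0,0,0,0,0],[0,0,0,0,0,0],[0,0,0,0,0,0]]
  ],
  "hand": 1
}}

```text
clock: 2.33
tool_pos: [0.4131, -0.2074, 0.0063]
orientation: [-51.9, 89.9, -55.7]
force: [-1.6, -2.7, 7.1]
opening: 0.0296
```

```bash
python3 - <<'E'
from h import *
from plant import snapshot
show()
cv2.imwrite(f"pics/s5r.png",snapshot("scene")["color"][:,:,::-1])
crop("pics/s5r.png","pics/s5.png",150,110,270,200,6)
E
```

```text
t 2.33 p [ 0.4131 -0.2074  0.0063] x [ 0.001 -0.002 -1.   ] yaw_y 86.1 F [-1.6 -2.7  7.1] op 0.0296 q [ -2.  17. -41.   0. -32. -92.]
```

View pics/s5.png

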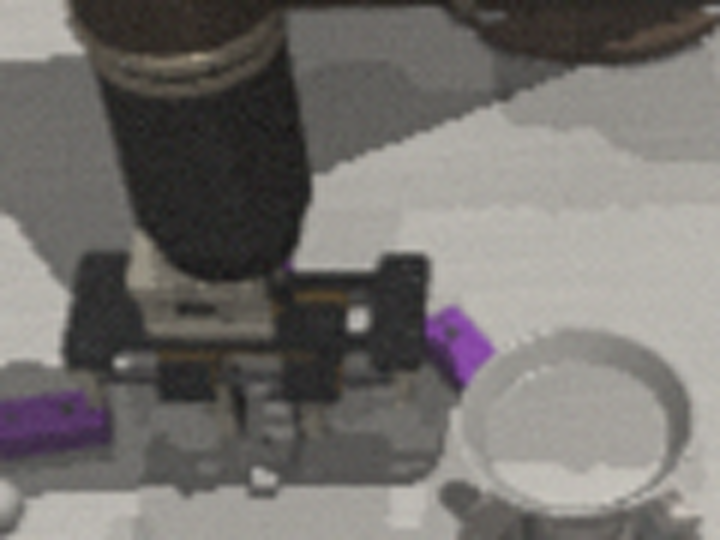

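Call:
{"op": "carry_out", "data": {
  "series": [
    [[-10,0,0,0,0,0],[-60,0,0,0,0,0],[-120,0,0,0,0,0],[-180,0,0,0,0,0],[-240,0,0,0,0,0],[-264,0,0,0,0,0],[-264,0,0,0,0,0]]
  ]
}}

```text
clock: 3.25
tool_pos: [0.4132, -0.2066, 0.2721]
orientation: [-15.8, 89.7, -19.6]
force: [0.0, -0.6, -2.4]
opening: 0.0294
```

```bash
python3 - <<'E'
from h import *
from plant import snapshot
show();o,p0,r0=cur()
u=np.array([np.cos(np.radians(SY)),np.sin(np.radians(SY))])
t=ST+u*(.130-.007)
print(t,row([*t,.27],down(SY+90),p0,r0),row([*t,.12],down(SY+90),p0,r0))
cv2.imwrite(f"pics/s6.png",snapshot("scene")["color"][:,:,::-1])
E
```

```text
t 3.25 p [ 0.4132 -0.2066  0.2721] x [ 0.005 -0.002 -1.   ] yaw_y 86.1 F [ 0.  -0.6 -2.4] op 0.0294 q [ -2.  -2. -21.   0. -71. -92.]
[ 0.6820864  -0.02462156] [3.1, 199.7, 256.0, -8.6, 0.3, 0.1] [153.1, 200.0, 255.2, -8.6, 0.3, 0.1]
```

View pics/s6.png

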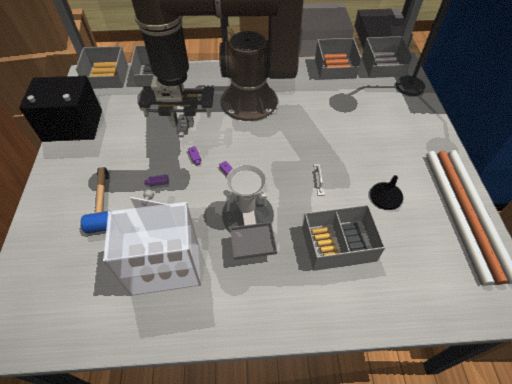

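The latch is in the grip, at about (183,125) in the scene picture. I'll carry it over the stand to a point above the tray.

Call:
{"op": "carry_out", "data": {
  "series": [
    [[0,33,42,-1,0,0],[0,66,84,-3,0,0],[0,99,126,-5,0.1,0],[0,132,168,-7,0.2,0],[2,165,210,-8.6,0.3,0.1],[3,199.7,256,-8.6,0.3,0.1],[3,199.7,256,-8.6,0.3,0.1],[3,199.7,256,-8.6,0.3,0.1]]
  ]
}}

```text
clock: 4.3
tool_pos: [0.6807, -0.0246, 0.264]
orientation: [179.1, 89.5, -176.2]
force: [0.2, -0.4, -1.1]
opening: 0.0297
```

Call:
{"op": "carry_out", "data": {
  "series": [
    [[60,0,0,0,0,0],[120,0,0,0,0,0],[150,0,0,0,0,0],[150,0,0,0,0,0],[150,0,0,0,0,0]]
  ]
}}

```text
clock: 4.92
tool_pos: [0.6815, -0.0253, 0.1184]
orientation: [176.2, 89.9, -179.1]
force: [0.8, -0.9, -0.2]
opening: 0.0296
```

```bash
python3 - <<'E'
from h import *
from plant import snapshot
show();o,p0,r0=cur()
u=np.array([np.cos(np.radians(SY)),np.sin(np.radians(SY))])
t=ST+u*(.130-.007)
print(t,row([*t,.064],down(SY+90),p0,r0))
for n in("scene","top"): cv2.imwrite(f"pics/{n}7.png",snapshot(n)["color"][:,:,::-1])
crop("pics/scene7.png","pics/s7.png",190,160,310,250,6)
crop("pics/top7.png","pics/t7.png",210,100,330,190,6)
E
```

```text
t 4.92 p [ 0.6815 -0.0253  0.1184] x [-0.002 -0.    -1.   ] yaw_y 94.7 F [ 0.8 -0.9 -0.2] op 0.0296 q [ 14.  26.  -6.  -0. -58. -99.]
[ 0.6820864  -0.02462156] [54.4, 0.6, 0.8, 0.0, -0.1, -0.0]
```

View pics/s7.png

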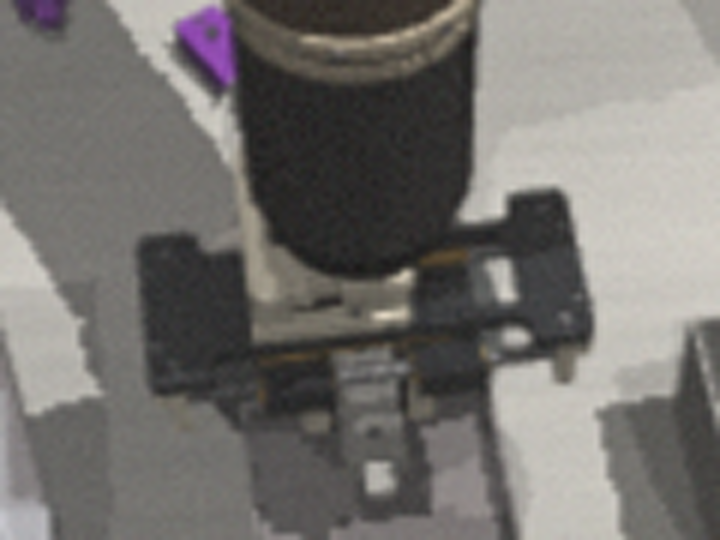

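View pics/t7.png

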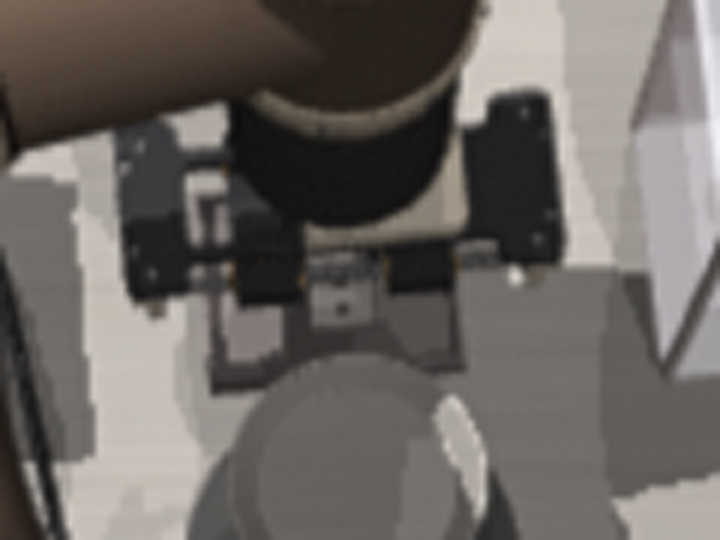

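```bash
python3 - <<'E'
from h import *
c=np.array([.6815,-.0253]);u=np.array([np.cos(np.radians(4.7)),np.sin(np.radians(4.7))])
def P(a,z): return [*(c+a*u),z]
q=pj("top",[P(-.033,.132),P(-.033,.112)]);print((q-[210,100])*6+2.5)
q=pj("scene",[P(.048,.112+h) for h in(.0,.005,.015,.02)]+[P(.033,.132)]);print((q-[190,160])*6+2.5)
E
```

```text
[[337.84374096 322.48717055]
 [337.54757021 334.30889055]]
[[383.97920301 507.11067117]
 [383.84424517 502.00877511]
 [383.5711058  491.6831159 ]
 [383.4328985  486.45837855]
 [378.95103048 457.93525117]]
```

Call:
{"op": "carry_out", "data": {
  "series": [
    [[20,0.6,0.8,0,-0.1,0],[35,0.6,0.8,0,-0.1,0],[43,0.6,0.8,0,-0.1,0],[47,0.6,0.8,0,-0.1,0],[49,0.6,0.8,0,-0.1,0],[50,0.6,0.8,0,-0.1,0],[50,0.6,0.8,0,-0.1,0]]
  ]
}}

```text
clock: 5.9
tool_pos: [0.6814, -0.0242, 0.0666]
orientation: [172.0, 89.8, 176.8]
force: [-0.4, 0.8, -1.0]
opening: 0.0295
```

```bash
python3 - <<'E'
from h import *
show()
E
```

```text
t 5.9 p [ 0.6814 -0.0242  0.0666] x [-0.003  0.    -1.   ] yaw_y 94.7 F [-0.4  0.8 -1. ] op 0.0295 q [  14.   29.   -9.   -0.  -53. -100.]
```

Call:
{"op": "carry_out", "data": {
  "series": [
    [[0.5,0,0,0,0,0],[1,0,0,0,0,0],[1.5,0,0,0,0,0],[2,0,0,0,0,0],[2,0,0,0,0,0]]
  ]
}}

```text
clock: 6.52
tool_pos: [0.6812, -0.0242, 0.0643]
orientation: [173.5, 89.8, 178.2]
force: [-0.4, -0.1, -1.3]
opening: 0.0301
```

Call:
{"op": "carry_out", "data": {
  "series": [
    [[0.5,0,0,0,0,0],[1,0,0,0,0,0],[1,0,0,0,0,0]]
  ]
}}

```text
clock: 6.9
tool_pos: [0.6813, -0.0242, 0.0635]
orientation: [172.9, 89.8, 177.6]
force: [-1.0, -0.5, -0.0]
opening: 0.0296
```

Call:
{"op": "carry_out", "data": {
  "series": [
    [[0.5,0,0,0,0,0],[0.5,0,0,0,0,0]]
  ]
}}

```text
clock: 7.15
tool_pos: [0.6813, -0.0242, 0.0634]
orientation: [173.9, 89.8, 178.6]
force: [-3.2, 1.2, 5.6]
opening: 0.0295
```

Call:
{"op": "carry_out", "data": {
  "series": [
    [[0.5,0,0,0,0,0],[0.5,0,0,0,0,0]]
  ]
}}

```text
clock: 7.4
tool_pos: [0.6813, -0.0243, 0.0633]
orientation: [176.3, 89.8, -179.0]
force: [-3.6, 0.4, 8.1]
opening: 0.0298
```

Contact at about 8 N, at the expected height. I'll back off a touch and open.

Call:
{"op": "carry_out", "data": {
  "series": [
    [[-0.5,0,0,0,0,0],[-0.5,0,0,0,0,0],[-0.5,0,0,0,0,0],[-0.5,0,0,0,0,0]]
  ],
  "hand": 0.05
}}

```text
clock: 7.9
tool_pos: [0.6812, -0.0242, 0.0626]
orientation: [173.7, 89.8, 178.4]
force: [0.6, -0.2, 0.0]
opening: 0.0418
```

Call:
{"op": "carry_out", "data": {
  "series": [
    [[-10,0,0,0,0,0],[-30,0,0,0,0,0],[-80,0,0,0,0,0],[-140,0,0,0,0,0],[-200,0,0,0,0,0],[-240,0,0,0,0,0],[-240,0,0,0,0,0]]
  ]
}}

```text
clock: 8.78
tool_pos: [0.6835, -0.0243, 0.3084]
orientation: [6.8, 89.7, 11.5]
force: [-0.0, 0.6, -0.2]
opening: 0.0411
```

```bash
python3 - <<'E'
from h import *
from plant import snapshot
show()
for n in("scene","top"): cv2.imwrite(f"pics/{n}8.png",snapshot(n)["color"][:,:,::-1])
crop("pics/scene8.png","pics/s8.png",190,160,310,250,6)
crop("pics/top8.png","pics/t8.png",210,100,330,190,6)
E
```

```text
t 8.78 p [ 0.6835 -0.0243  0.3084] x [ 0.005  0.001 -1.   ] yaw_y 94.7 F [-0.   0.6 -0.2] op 0.0411 q [  14.   19.    9.    0.  -80. -100.]
```

View pics/s8.png

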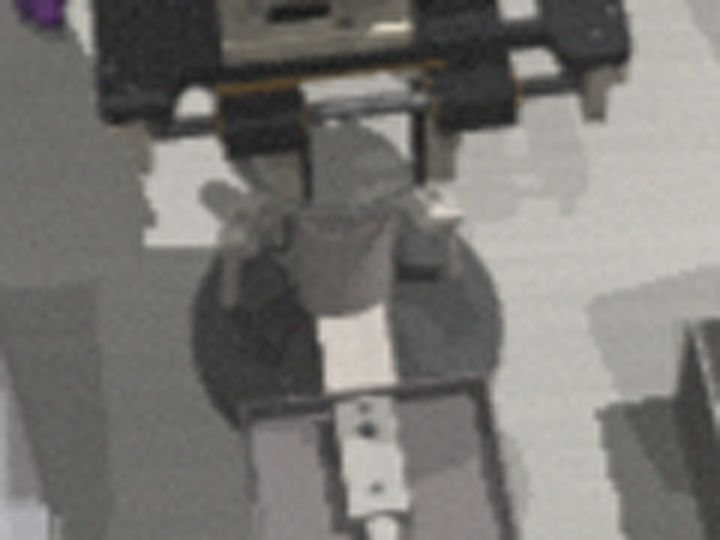

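View pics/t8.png

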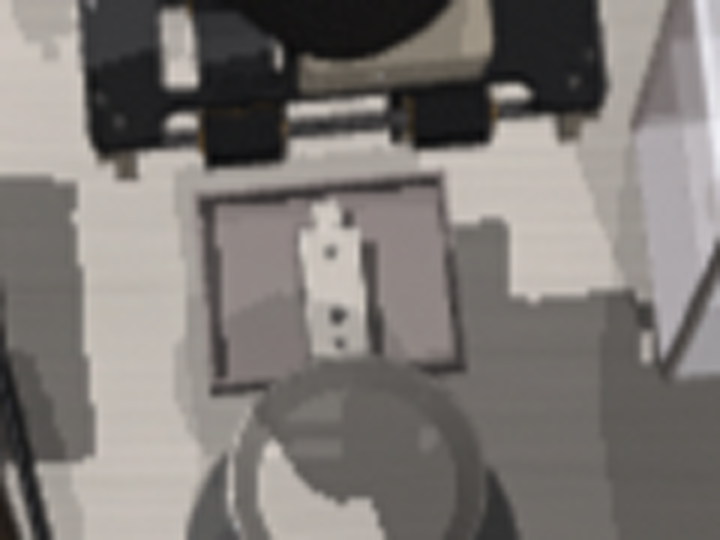

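The latch lies flat in the tray: case (340,290) and nose (330,210) in t8, with a gap on all sides. Next is the knob: I'll check its predicted pixel and plan the approach.

```bash
cat >> h.py <<'E'
def knob(phi,pull=0,back=0,dr=0):
    a=np.radians(SY+phi); u=np.array([np.cos(a),np.sin(a),0]); zz=np.array([0,0,1.]); ax=np.cos(np.radians(30))*zz-np.sin(np.radians(30))*u
    K=np.r_[ST,0]-.086*u+.119*zz+ax*pull
    return K-(.019)*ax+ax*back, tool(-ax,np.cross(zz,u)), K
E
python3 - <<'E'
from h import *
show();o,p0,r0=cur()
p,r,K=knob(0); ax=-r.as_matrix()[:,0]
q=pj("top",[K+ax*.017,K,K-ax*.017]);print("top0 crop t1:",(q-[235,120])*6+2.5)
for b in(.15,.1): pp=knob(0,back=b)[0];print(b,pp,row(pp,r,p0,r0))
E
python3 -c "
from h import *
crop('pics/top0raw.png','pics/t9.png',240,180,320,240,10)"
```

```text
t 8.88 p [ 0.6819 -0.0241  0.3036] x [-0.002  0.001 -1.   ] yaw_y 94.7 F [-1.  -0.5 -0.3] op 0.0415 q [  14.   19.    9.   -0.  -80. -100.]
top0 crop t1: [[223.79605709 590.92511797]
 [221.42522271 577.32074972]
 [219.11210142 564.04755186]]
0.15 [ 0.40850944 -0.04711368  0.23244933] [71.7, -0.6, -274.2, -0.0, -30.1, -0.1]
0.1 [ 0.43342537 -0.04506522  0.18914806] [114.9, -0.6, -249.1, -0.0, -30.1, -0.1]
```

View pics/t9.png

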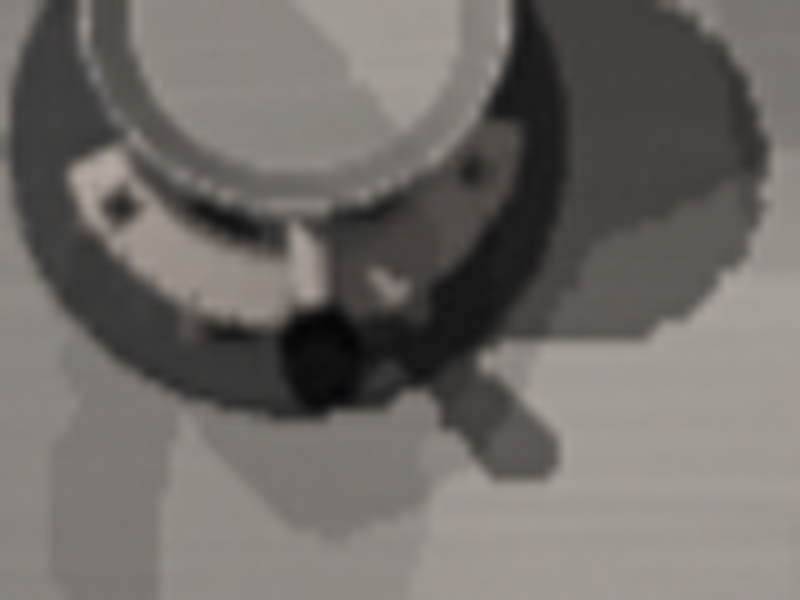

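Call:
{"op": "carry_out", "data": {
  "series": [
    [[-20,0,-55,0,0,0],[-20,0,-115,0,0,0],[-20,-0.3,-175,0,-5,0],[-10,-0.6,-225,0,-15,0],[20,-0.6,-260,0,-24,0],[50,-0.6,-274.2,0,-30.1,-0.1],[71.7,-0.6,-274.2,0,-30.1,-0.1],[71.7,-0.6,-274.2,0,-30.1,-0.1],[71.7,-0.6,-274.2,0,-30.1,-0.1]]
  ]
}}

```text
clock: 10.0
tool_pos: [0.4097, -0.0497, 0.2338]
orientation: [-0.1, 60.5, 4.7]
force: [-0.1, 0.8, -0.2]
opening: 0.0415
```

```bash
python3 - <<'E'
from h import *
from plant import snapshot
show();o,p0,r0=cur()
for b in(.05,0.02,0): pp,r,_=knob(0,back=b);print(b,pp,row(pp,r,p0,r0))
for n in("scene","top"): cv2.imwrite(f"pics/{n}10.png",snapshot(n)["color"][:,:,::-1])
crop("pics/scene10.png","pics/s10.png",190,110,310,230,5)
crop("pics/top10.png","pics/t10.png",210,140,370,260,5)
q=pj("top",[[*(ST+.06*np.array([np.cos(np.radians(SY+a)),np.sin(np.radians(SY+a))])),.077] for a in(120,240)]); print((q-[240,180])*10+4.5)
E
```

```text
t 10.0 p [ 0.4097 -0.0497  0.2338] x [ 0.49   0.04  -0.871] yaw_y 94.7 F [-0.1  0.8 -0.2] op 0.0415 q [  33.  -28.  -58.   23.  -36. -134.]
0.05 [ 0.45834131 -0.04301676  0.14584679] [100.7, 2.7, -0.5, 0.0, -0.5, 0.0]
0.02 [ 0.47329087 -0.04178768  0.11986603] [130.7, 2.7, -0.2, 0.0, -0.5, 0.0]
0 [ 0.48325724 -0.0409683   0.10254552] [150.7, 2.7, -0.1, 0.0, -0.5, 0.0]
[[117.66958362 208.12979081]
 [478.76448536 175.75828385]]
```

View pics/s10.png

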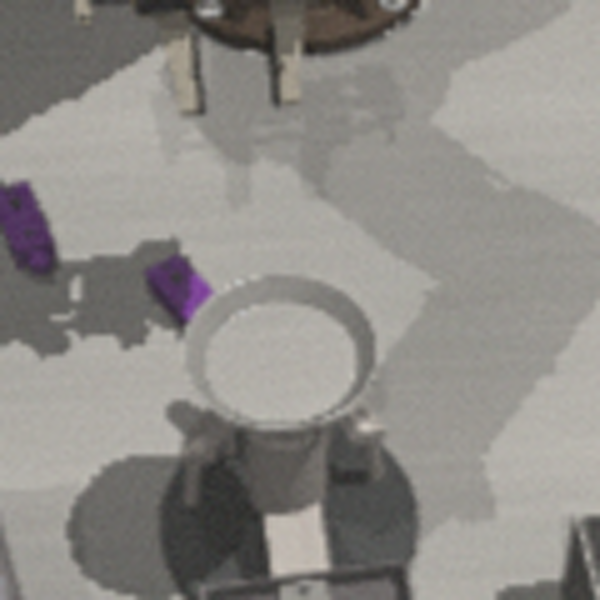

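View pics/t10.png

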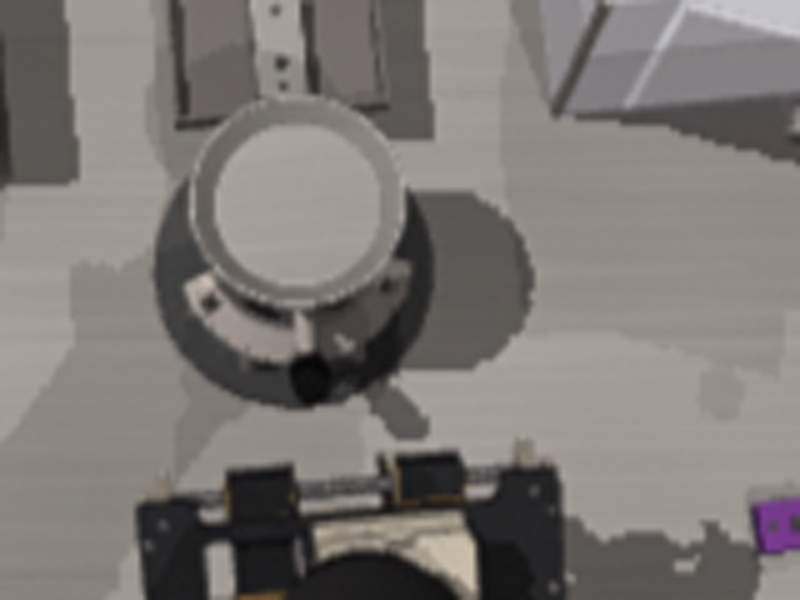

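Call:
{"op": "carry_out", "data": {
  "series": [
    [[30,2.7,0,0,-0.5,0],[60,2.7,0,0,-0.5,0],[90,2.7,0,0,-0.5,0],[100,2.7,0,0,-0.5,0],[100,2.7,0,0,-0.5,0]]
  ]
}}

```text
clock: 10.72
tool_pos: [0.4709, -0.0554, 0.1649]
orientation: [3.2, 61.7, 8.4]
force: [-0.0, 1.5, -0.0]
opening: 0.042
```

```bash
python3 - <<'E'
from h import *
from plant import snapshot
show();o,p0,r0=cur()
for b in(.03,0.02,0): pp,r,_=knob(0,back=b);print(b,pp,row(pp,r,p0,r0))
for n in("scene","top"): cv2.imwrite(f"pics/{n}11.png",snapshot(n)["color"][:,:,::-1])
crop("pics/top11.png","pics/t11.png",210,160,330,250,6)
crop("pics/scene11.png","pics/s11.png",190,120,310,210,6)
E
```

```text
t 10.72 p [ 0.4709 -0.0554  0.1649] x [ 0.469  0.069 -0.88 ] yaw_y 95.5 F [-0.   1.5 -0. ] op 0.042 q [  21.  -12.  -58.   21.  -17. -124.]
0.03 [ 0.46830768 -0.04219737  0.12852628] [31.7, 12.4, -18.5, -0.0, -1.7, -1.7]
0.02 [ 0.47329087 -0.04178768  0.11986603] [41.7, 12.1, -18.2, -0.0, -1.7, -1.7]
0 [ 0.48325724 -0.0409683   0.10254552] [61.7, 11.5, -17.6, -0.0, -1.7, -1.7]
```

View pics/t11.png

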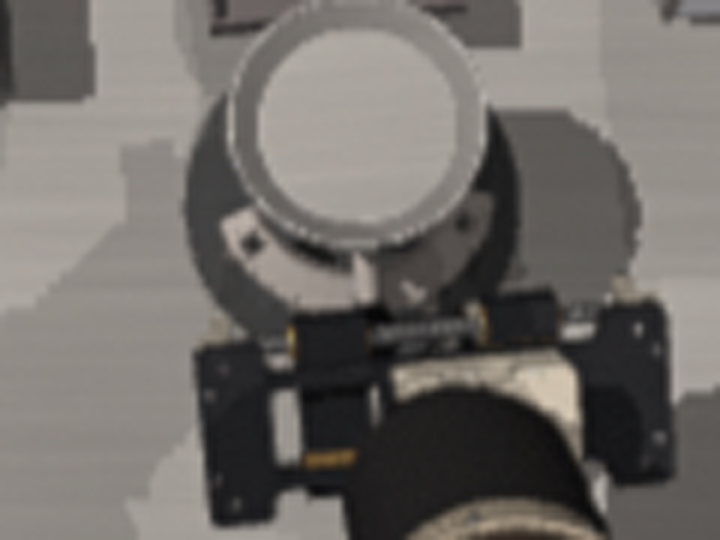

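View pics/s11.png

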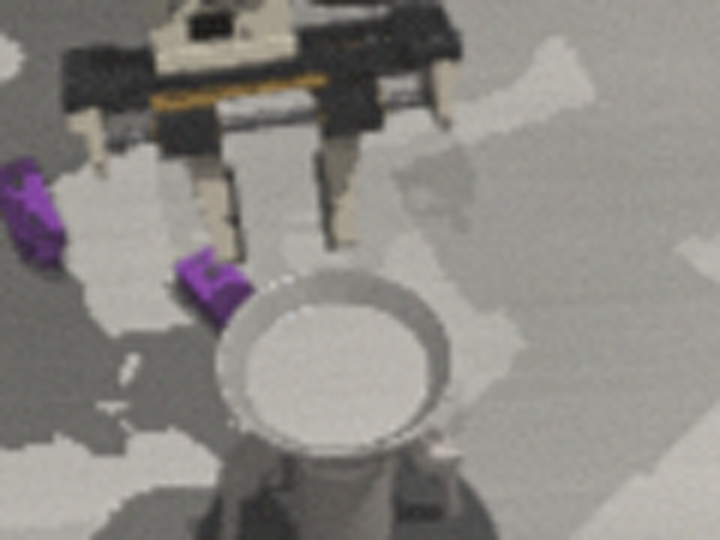

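```bash
cat > kin.py <<'E'
from h import *
from scipy.optimize import least_squares
D=[([-48.983,20.589,.633,-.021,-70.136,-16.507],(.2798,-.6137,.2256),(0,0,-1)),
([-1,6,-34,0,-50,-92],(.4128,-.2016,.1195),(0,0,-1)),
([-2,17,-41,0,-32,-92],(.4131,-.2074,.0063),(0,0,-1)),
([-2,-2,-21,0,-71,-92],(.4132,-.2066,.2721),(0,0,-1)),
([14,26,-6,0,-58,-100],(.6815,-.0253,.1184),(0,0,-1)),
([14,29,-9,0,-53,-100],(.6814,-.0242,.0666),(0,0,-1)),
([14,19,9,0,-80,-100],(.6819,-.0241,.3050),(0,0,-1)),
([33,-28,-58,23,-36,-134],(.4097,-.0497,.2338),(.49,.04,-.871)),
]
def fk(q,P,s4):
    h,L2,L3,e,d0,d1,L6=P
    E=lambda a,t:R.from_euler(a,t,degrees=True)
    A=E('z',q[0]);B=E('y',q[1]);F=E('y',q[1]-q[2]);G=E('x',s4*q[3]);W=E('y',-q[4])
    Rt=A*F*G*W
    p=A.apply(np.array([0,0,h])+B.apply([0,0,L2])+F.apply(np.array([L3,d0,e])+G.apply([0,d1,0])))+Rt.apply([L6,0,0])
    return p,Rt*E('x',180+0) , Rt
E
python3 - <<'E'
from kin import *
from plant import get_obs
o,p0,r0=cur(); print(o["joint_pos"].round(2),o["qvel"].round(1))
D.append((o["joint_pos"],p0,r0.as_matrix()[:,0]))
for s in(1,-1):
    def f(P): 
        out=[]
        for q,p,x in D:
            a,_,r=fk(q,P,s); out+=[(a-p),.1*(r.apply([1,0,0])-x)]
        return np.concatenate(out)
    z=least_squares(f,[.3,.5,.5,0,0,-.19,.3]); print(s,z.x.round(4),z.cost); print((f(z.x)*1000).round(0)[-12:])
E
```

```text
[  20.68  -11.86  -58.23   20.55  -16.68 -123.78] [ 0.4 -1.2  0.   0.   0.2  0.1]
1 [-0.0275  0.5197  0.4796  0.0268 -0.6116  0.4126  0.0939] 0.005379815059081276
[-39.  40.  39. -25.  39.  -0. -28.  -9.   4.  -7.  19.   0.]
-1 [ 0.2048  0.6065  0.465  -0.004  -0.0028 -0.1883  0.3838] 6.922758729668179e-05
[ 1.  1. -1. -0.  0. -0. -1. -0.  1. -0.  0.  0.]
```

```bash
cat >> kin.py <<'E'
PP=np.array([0.2048,0.6065,0.465,-0.004,-0.0028,-0.1883,0.3838])
LO=np.array([-176.03,-82.01,-58.28,-173.87,-174.79,-173.66]);HI=np.array([176.03,121.73,71.71,95.51,-.11,173.66])
C6=None
def FK(q,P=PP,c6=(1,0)):
    p,_,r=fk(q,P,-1); return p,r*R.from_euler('x',c6[0]*q[5]+c6[1],degrees=True)
E
python3 - <<'E'
from kin import *
o,p0,r0=cur()
for q,y in((D[0][0],114.5),(D[1][0],86.7),(D[4][0],94.7),(o["joint_pos"],None)):
    _,_,r=fk(q,PP,-1)
    t=down(y) if y is not None else r0
    print(q[5],(r.inv()*t).as_euler('xyz',degrees=True).round(1))
E
```

```text
-16.507 [-73.5  -0.1  -0. ]
-92 [2.3 0.  0. ]
-100 [ 9.3 -0.  -0. ]
-123.78114621289428 [33.8  0.  -0. ]
```

```bash
cat >> kin.py <<'E'
C6=(-1,-90)
def ik(p,r,q0,P=PP):
    m=.5
    def f(q):
        a,b=FK(q,P,C6); return np.r_[(a-p)*10,(r.inv()*b).as_rotvec()*3]
    z=least_squares(f,np.clip(q0,LO+m,HI-m),bounds=(LO+m,HI-m),x_scale=30); return z.x,np.linalg.norm(z.fun)
def kt(phi,pull=0,back=0,tilt=30,flip=0):
    # tilt: tool lean; grasp point stays on knob axis
    a=np.radians(SY+phi); u=np.array([np.cos(a),np.sin(a),0]); zz=np.array([0,0,1.])
    ax=np.cos(np.radians(30))*zz-np.sin(np.radians(30))*u; tx=-(np.cos(np.radians(tilt))*zz-np.sin(np.radians(tilt))*u)
    K=np.r_[ST,0]-.086*u+.119*zz+ax*(pull+back)
    r=tool(tx,np.cross(zz,u)*(-1 if flip else 1)); return K+.019*tx,r
def sols(p,r,n=60,seed=0):
    rg=np.random.default_rng(seed); out=[]
    for _ in range(n):
        q,e=ik(p,r,rg.uniform(LO,HI))
        if e<2e-3 and not any(np.abs(q-s).max()<3 for s in out): out.append(q)
    return out
E
python3 - <<'E'
from kin import *
for tilt in(30,24):
 for phi in(0,-30,-60):
  for fl in(0,1):
    for s in sols(*kt(phi,.0,0,tilt,fl)): print(tilt,phi,fl,s.round(0))
E
```

```text
30 -60 0 [ 40.  10. -55.  51. -40. 130.]
30 -60 1 [ 40.  10. -55.  51. -40. -50.]
24 -60 0 [ 39.  10. -52.  41. -38. 141.]
24 -60 1 [ 39.  10. -52.  41. -38. -39.]
```

```bash
cat >> kin.py <<'E'
def kg(phi,beta,gam,pull=0,back=0,flip=0,g=.019):
    # beta: turn about pin axis; gam: then turn about jaw axis (+ = tool more upright for beta=0)
    a=np.radians(SY+phi); u=np.array([np.cos(a),np.sin(a),0]); zz=np.array([0,0,1.])
    ax=np.cos(np.radians(30))*zz-np.sin(np.radians(30))*u
    r=tool(-ax,np.cross(zz,u)*(-1 if flip else 1))*R.from_euler('x',beta,degrees=True)*R.from_euler('y',gam*(-1 if flip else 1),degrees=True)
    K=np.r_[ST,0]-.086*u+.119*zz+ax*(pull+back)
    return K+g*r.as_matrix()[:,0],r
E
cat > scan.py <<'E'
from kin import *
import warnings
print(kg(0,0,10)[1].as_matrix()[:,0])
seeds=[[21,-12,-55,21,-17,-124],[40,10,-55,51,-40,130],[10,0,-55,-90,-60,0],[-20,0,-50,-120,-90,90],[30,0,-55,90,-60,-100]]
for beta in(-60,-40,-20,0,20,40,60):
  for gam in(-40,-30,-20,-10,0,10,20,30):
    b=(9,None)
    for sd in seeds:
      q,e=ik(*kg(0,beta,gam),sd)
      if e<b[0]: b=(e,q)
    print(beta,gam,round(b[0],3),b[1].round(0) if b[0]<.05 else "")
E
time python3 scan.py
```

```text
[ 0.34087006  0.02802462 -0.93969262]
-60 -40 0.0 [-38.  19. -30. -74. -63.  74.]
-60 -30 0.0 [-30.  11. -33. -71. -50.  63.]
-60 -20 0.0 [-16.   4. -35. -62. -34.  43.]
-60 -10 0.0 [ 13.  -2. -48. -26.  -9. -11.]
-60 0 0.299 
-60 10 0.393 
-60 20 0.299 
-60 30 0.118 
-40 -40 0.0 [-46.  21. -38. -87. -63.  77.]
-40 -30 0.0 [-36.  11. -38. -83. -49.  62.]
-40 -20 0.0 [-19.   3. -38. -72. -30.  36.]
-40 -10 0.061 
-40 0 0.299 
-40 10 0.24 
-40 20 0.033 [  27.    2.  -58.   39.  -28. -110.]
-40 30 0.0 [  32.    7.  -51.   31.  -40. -108.]
-20 -40 0.0 [ -54.   26.  -48. -101.  -65.   84.]
-20 -30 0.0 [-42.  11. -45. -97. -47.  62.]
-20 -20 0.0 [-20.   1. -41. -82. -25.  28.]
-20 -10 0.164 
-20 0 0.299 
-20 10 0.101 
-20 20 0.0 [  26.    3.  -50.   21.  -30. -110.]
-20 30 0.0 [  26.    8.  -41.   14.  -44. -105.]
0 -40 0.137 
0 -30 0.0 [ -47.   12.  -53. -113.  -47.   64.]
0 -20 0.0 [-19.  -0. -43. -92. -18.  17.]
0 -10 0.271 
0 0 0.299 
0 10 0.0 [  22.   -1.  -57.   22.  -16. -127.]
0 20 0.0 [  21.    4.  -43.    5.  -33. -110.]
0 30 0.0 [  19.    9.  -34.    0.  -47. -104.]
20 -40 0.483 
20 -30 0.098 
20 -20 0.0 [-14.  -2. -44. -99.  -8.   3.]
20 -10 0.375 
20 0 0.299 
20 10 0.0 [  20.   -0.  -52.    7.  -18. -131.]
20 20 0.0 [  15.    5.  -38.   -8.  -36. -112.]
20 30 0.0 [  10.   10.  -28.  -13.  -50. -105.]
40 -40 0.63 
40 -30 0.221 
40 -20 0.03 [ -14.   -2.  -45. -113.   -1.   -3.]
40 -10 0.457 
40 0 0.299 
40 10 0.0 [  17.   -0.  -48.   -5.  -19. -137.]
40 20 0.0 [   8.    5.  -34.  -20.  -38. -115.]
40 30 0.0 [   2.   11.  -25.  -25.  -52. -107.]
60 -40 0.755 
60 -30 0.334 
60 -20 0.026 [ -22.   -2.  -49. -138.   -1.    9.]
60 -10 0.469 
60 0 0.3 
60 10 0.0 [  14.   -0.  -45.  -14.  -19. -145.]
60 20 0.0 [   1.    5.  -32.  -31.  -38. -120.]
60 30 0.0 [  -7.   11.  -24.  -36.  -53. -110.]
real	0m12.295s
user	0m12.732s
sys	0m0.144s
```

```bash
cat > scan2.py <<'E'
from kin import *
def run(beta,gam,flip,q0,pull=.012):
    q=np.array(q0,float); ok=[]
    for phi in range(0,-64,-4):
        q2,e=ik(*kg(phi,beta,gam,pull if phi else 0,0,flip),q)
        ok.append(e<2e-3)
        if not ok[-1]: break
        q=q2
        if phi==0:print("  start",q.round(0))
    print(beta,gam,flip,"reached",phi,ok[-1],q.round(0))
for beta in(0,20,40):
  for gam in(8,10,12): run(beta,gam,1,[22,-1,-56,20,-17,53])
for beta in(-40,-20,0):
  for gam in(-20,-25,-30):
    for fl in(0,1): run(beta,gam,fl,[-20,0,-41,-85,-22,20-180*fl+ (0)])
E
python3 scan2.py
```

```text
0 8 1 reached 0 False [ 22.  -1. -56.  20. -17.  53.]
  start [ 22.  -1. -57.  22. -16.  53.]
0 10 1 reached -4 False [ 22.  -1. -57.  22. -16.  53.]
  start [ 22.   0. -53.  16. -20.  58.]
0 12 1 reached -60 True [ 38.   9. -46.  28. -40. -26.]
  start [ 21.  -1. -56.  15. -13.  41.]
20 8 1 reached -4 False [ 21.  -1. -56.  15. -13.  41.]
  start [ 20.  -0. -52.   7. -18.  49.]
20 10 1 reached -12 False [ 24.  -3. -58.  22. -17.  23.]
  start [ 19.   1. -48.   2. -22.  55.]
20 12 1 reached -20 False [ 27.  -2. -57.  25. -19.  11.]
  start [ 19.  -1. -53.   4. -14.  33.]
40 8 1 reached -4 False [ 19.  -1. -53.   4. -14.  33.]
  start [ 17.  -0. -48.  -5. -19.  43.]
40 10 1 reached -12 False [ 23.  -3. -57.  15. -14.  11.]
  start [ 15.   1. -44. -10. -24.  50.]
40 12 1 reached -16 False [ 24.  -3. -55.  14. -16.   8.]
  start [-19.   3. -38. -72. -30.  36.]
-40 -20 0 reached -12 False [ -6.  -3. -42. -69. -16.  18.]
  start [ -19.    3.  -38.  -72.  -30. -144.]
-40 -20 1 reached -12 False [  -6.   -3.  -42.  -69.  -16. -162.]
  start [-29.   7. -38. -79. -40.  51.]
-40 -25 0 reached 
[... 976 characters left out ...]
d -20 False [ -42.    6.  -57. -120.  -42. -106.]
  start [-19.  -0. -43. -92. -18.  17.]
0 -20 0 reached -20 False [ -23.   -3.  -51. -127.  -11.   45.]
  start [ -19.   -0.  -43.  -92.  -18. -163.]
0 -20 1 reached -4 False [ -19.   -0.  -43.  -92.  -18. -163.]
  start [ -35.    4.  -48. -106.  -33.   44.]
0 -25 0 reached -16 False [ -35.    0.  -56. -127.  -28.   57.]
  start [ -35.    4.  -48. -106.  -33. -136.]
0 -25 1 reached -16 False [ -35.    0.  -56. -127.  -28. -123.]
  start [ -47.   12.  -53. -113.  -47.   64.]
0 -30 0 reached -8 False [ -46.    8.  -56. -117.  -45.   63.]
  start [ -47.   12.  -53. -113.  -47. -116.]
0 -30 1 reached -8 False [ -46.    8.  -56. -117.  -45. -117.]
```

```bash
cat > scan3.py <<'E'
from kin import *
for gam in(12,14):
    q=np.array([22,0,-53,16,-20,58.]); print("gam",gam)
    for bk in (0,.02,.05,.08,.12,.16):
        p,r=kg(0,0,gam,0,.006,1); q,e=ik(p-bk*r.as_matrix()[:,0],r,q); print(" bk",bk,round(e,4),q.round(1),p.round(3))
    q=np.array([22,0,-53,16,-20,58.])
    for phi in range(0,-64,-4):
        q,e=ik(*kg(phi,0,gam,.012,.006,1),q); print(phi,round(e,3),q.round(0))
E
python3 scan3.py
```

```text
gam 12
 bk 0 0.0 [ 22.5  -0.8 -53.1  15.1 -21.2  58.9] [ 0.477 -0.042  0.106]
 bk 0.02 0.0 [ 23.2  -3.4 -51.5  13.2 -25.4  60.4] [ 0.477 -0.042  0.106]
 bk 0.05 0.0 [ 24.   -7.1 -49.3  11.4 -31.2  61.8] [ 0.477 -0.042  0.106]
 bk 0.08 0.0 [ 24.8 -10.4 -47.1  10.2 -36.8  62.7] [ 0.477 -0.042  0.106]
 bk 0.12 0.0 [ 25.8 -14.5 -44.    9.2 -43.9  63.2] [ 0.477 -0.042  0.106]
 bk 0.16 0.0 [ 26.8 -18.  -40.8   8.7 -50.7  63.3] [ 0.477 -0.042  0.106]
0 0.0 [ 23.  -3. -53.  14. -24.  60.]
-4 0.0 [ 25.  -3. -54.  19. -23.  50.]
-8 0.0 [ 26.  -3. -56.  23. -23.  40.]
-12 0.0 [ 28.  -3. -57.  27. -23.  32.]
-16 0.0 [ 29.  -2. -57.  29. -24.  24.]
-20 0.0 [ 30.  -2. -57.  31. -25.  17.]
-24 0.0 [ 32.  -1. -57.  33. -26.  11.]
-28 0.0 [ 33.  -1. -57.  33. -28.   5.]
-32 0.0 [ 34.   0. -56.  34. -29.  -0.]
-36 0.0 [ 35.   1. -55.  33. -31.  -5.]
-40 0.0 [ 36.   2. -54.  33. -33.  -9.]
-44 0.0 [ 37.   3. -52.  32. -34. -13.]
-48 0.0 [ 38.   4. -51.  31. -36. -17.]
-52 0.0 [ 38.   6. -49.  30. -38. -20.]
-56 0.0 [ 38.   7. -47.  29. -40. -23.]
-60 0.0 [ 39.   8. -45.  28. -41. -26.]
gam 14
 bk 0 0.0
[... 367 characters left out ...]
0.0 [ 25.6 -15.9 -38.3   7.1 -52.8  65.6] [ 0.476 -0.042  0.106]
0 0.0 [ 23.  -2. -50.  11. -27.  63.]
-4 0.0 [ 25.  -2. -51.  14. -27.  54.]
-8 0.0 [ 26.  -2. -53.  18. -26.  45.]
-12 0.0 [ 28.  -2. -53.  21. -27.  37.]
-16 0.0 [ 29.  -2. -54.  23. -27.  30.]
-20 0.0 [ 30.  -1. -54.  25. -28.  23.]
-24 0.0 [ 32.  -1. -54.  26. -29.  17.]
-28 0.0 [ 33.   0. -54.  27. -30.  11.]
-32 0.0 [ 34.   1. -53.  28. -31.   6.]
-36 0.0 [ 35.   2. -52.  28. -33.   1.]
-40 0.0 [ 36.   3. -51.  28. -34.  -4.]
-44 0.0 [ 36.   4. -50.  27. -36.  -8.]
-48 0.0 [ 37.   5. -48.  27. -37. -12.]
-52 0.0 [ 37.   6. -47.  26. -39. -15.]
-56 0.0 [ 38.   7. -45.  25. -40. -19.]
-60 0.0 [ 38.   8. -44.  24. -42. -22.]
```

```bash
cat > plan1.py <<'E'
from kin import *
show();o,p0,r0=cur()
p,r=kg(0,0,12.5,0,.006,1); pre=p-.16*r.as_matrix()[:,0]
rn=kg(0,0,12.5,0,.006,0)[1]
print("pre no flip",pre,row(pre,rn,p0,r0)); print("pre flip",row(pre,r,p0,r0))
for b in(.06,.03,0): print(b,row(p-b*r.as_matrix()[:,0],r,p0,r0))
E
python3 plan1.py
```

```text
t 10.82 p [ 0.4711 -0.0549  0.1663] x [ 0.472  0.071 -0.879] yaw_y 95.6 F [-0.4  0.9 -1.2] op 0.0415 q [  21.  -12.  -58.   21.  -17. -124.]
pre no flip [ 0.42854233 -0.04546668  0.25867024] [-100.6, 16.0, 7.4, 0.2, 11.0, -1.8]
pre flip [-100.6, 16.0, 7.4, -178.9, 2.8, 17.2]
0.06 [-2.4, 12.9, -11.6, -178.9, 2.8, 17.2]
0.03 [27.0, 12.0, -17.3, -178.9, 2.8, 17.2]
0 [56.4, 11.1, -23.0, -178.9, 2.8, 17.2]
```

Call:
{"op": "carry_out", "data": {
  "series": [
    [[-40,4,2,0,2,0],[-80,10,5,0,6,-1],[-100.6,16,7.4,0.2,11,-1.8],[-100.6,16,7.4,0.2,11,-1.8],[-100.6,16,7.4,0.2,11,-1.8]]
  ]
}}

```text
clock: 11.45
tool_pos: [0.4282, -0.0454, 0.2584]
orientation: [0.2, 72.5, 4.9]
force: [-0.6, 0.1, 0.3]
opening: 0.0416
```

```bash
python3 plan1.py
```

```text
t 11.45 p [ 0.4282 -0.0454  0.2584] x [ 0.3    0.026 -0.953] yaw_y 94.8 F [-0.6  0.1  0.3] op 0.0416 q [  27.  -18.  -40.    8.  -51. -116.]
pre no flip [ 0.42854233 -0.04546668  0.25867024] [-0.2, -0.1, 0.4, 0.0, 0.0, -0.1]
pre flip [-0.2, -0.1, 0.4, -180.0, 0.1, 0.1]
0.06 [99.8, -0.2, 0.3, -180.0, 0.1, 0.1]
0.03 [129.8, -0.3, 0.3, -180.0, 0.1, 0.1]
0 [159.8, -0.3, 0.3, -180.0, 0.1, 0.1]
```

Call:
{"op": "carry_out", "data": {
  "series": [
    [[0,0,0,-10,0,0],[0,0,0,-20,0,0],[0,0,0,-30,0,0],[0,0,0,-40,0,0],[0,0,0,-50,0,0],[0,0,0,-60,0,0],[0,0,0,-70,0,0],[0,0,0,-80,0,0],[0,0,0,-90,0,0]]
  ]
}}

```text
clock: 12.58
tool_pos: [0.4278, -0.046, 0.2573]
orientation: [-90.3, 72.6, 4.7]
force: [0.2, -0.3, -0.6]
opening: 0.0414
```

Call:
{"op": "carry_out", "data": {
  "series": [
    [[0,0,0,-10,0,0],[0,0,0,-20,0,0],[0,0,0,-30,0,0],[0,0,0,-40,0,0],[0,0,0,-50,0,0],[0,0,0,-60,0,0],[0,0,0,-70,0,0],[0,0,0,-80,0,0],[0,0,0,-90,0,0],[0,0,0,-90,0,0]]
  ]
}}

```text
clock: 13.82
tool_pos: [0.428, -0.0459, 0.2576]
orientation: [-180.0, 72.6, 4.7]
force: [-0.2, 0.8, 0.4]
opening: 0.0416
```

```bash
python3 plan1.py
```

```text
t 13.82 p [ 0.428  -0.0459  0.2576] x [ 0.299  0.025 -0.954] yaw_y -85.3 F [-0.2  0.8  0.4] op 0.0416 q [ 26. -17. -40.   8. -51.  64.]
pre no flip [ 0.42854233 -0.04546668  0.25867024] [-0.9, -0.4, -0.9, 180.0, 0.0, -0.1]
pre flip [-0.9, -0.4, -0.9, -0.0, 0.1, 0.0]
0.06 [99.1, -0.4, -1.0, -0.0, 0.1, 0.0]
0.03 [129.1, -0.4, -1.1, -0.0, 0.1, 0.0]
0 [159.1, -0.4, -1.1, -0.0, 0.1, 0.0]
```

Call:
{"op": "carry_out", "data": {
  "series": [
    [[30,-0.4,-1,0,0,0],[60,-0.4,-1,0,0,0],[90,-0.4,-1,0,0,0],[115,-0.4,-1,0,0,0],[125,-0.4,-1,0,0,0],[125,-0.4,-1,0,0,0]]
  ]
}}

```text
clock: 14.58
tool_pos: [0.4667, -0.0422, 0.1391]
orientation: [-180.0, 72.6, 4.6]
force: [-0.1, 0.3, 0.9]
opening: 0.042
```

```bash
python3 plan1.py; python3 - <<'E'
from h import *
from plant import snapshot
for n in("scene","top"): cv2.imwrite(f"pics/{n}12.png",snapshot(n)["color"][:,:,::-1])
crop("pics/top12.png","pics/t12.png",210,160,330,250,6)
crop("pics/scene12.png","pics/s12.png",190,120,310,210,6)
E
```

```text
t 14.57 p [ 0.4667 -0.0422  0.1391] x [ 0.298  0.024 -0.954] yaw_y -85.4 F [-0.1  0.3  0.9] op 0.042 q [ 23.  -5. -50.  11. -29.  62.]
pre no flip [ 0.42854233 -0.04546668  0.25867024] [-125.6, 0.2, 0.8, 179.9, -0.0, -0.2]
pre flip [-125.6, 0.2, 0.8, -0.1, 0.1, -0.0]
0.06 [-25.6, 0.2, 0.6, -0.1, 0.1, -0.0]
0.03 [4.4, 0.2, 0.6, -0.1, 0.1, -0.0]
0 [34.4, 0.1, 0.5, -0.1, 0.1, -0.0]
```

View pics/t12.png

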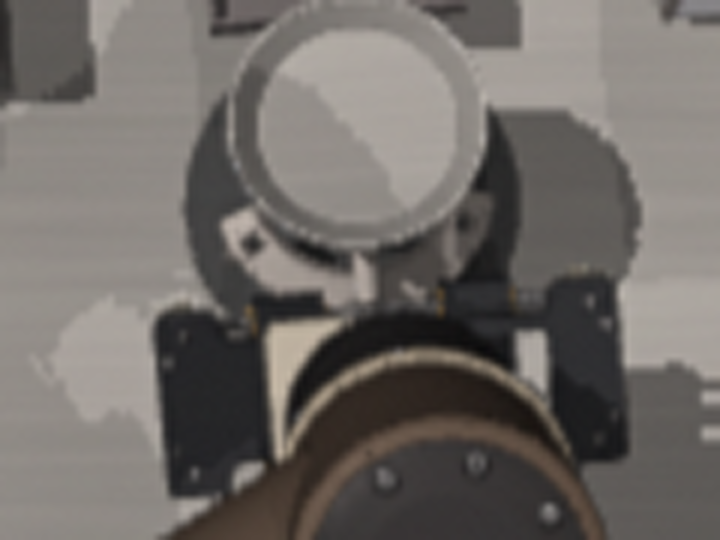

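View pics/s12.png

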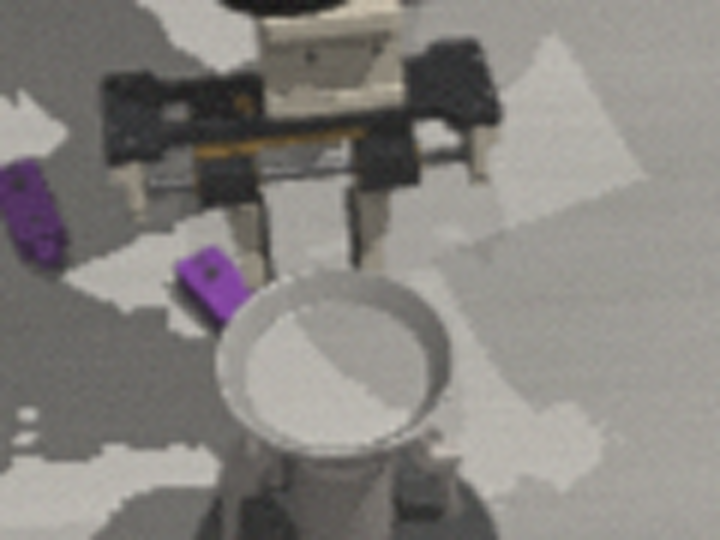

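The fingers straddle the knob line, which is about (373,336) in t12. Going in.

Call:
{"op": "carry_out", "data": {
  "series": [
    [[8,0.1,0.5,0,0.1,0],[16,0.1,0.5,0,0.1,0],[24,0.1,0.5,0,0.1,0],[30,0.1,0.5,0,0.1,0],[34.4,0.1,0.5,0,0.1,0],[34.4,0.1,0.5,0,0.1,0]]
  ]
}}

```text
clock: 15.42
tool_pos: [0.4769, -0.0413, 0.1061]
orientation: [180.0, 72.5, 4.7]
force: [-0.1, 0.8, 0.1]
opening: 0.0417
```

Call:
{"op": "carry_out", "data": {
  "series": [
    [[0,0,0,0,0,0],[0,0,0,0,0,0],[0,0,0,0,0,0],[0,0,0,0,0,0],[0,0,0,0,0,0]]
  ],
  "hand": 1
}}

```text
clock: 16.05
tool_pos: [0.4772, -0.041, 0.1069]
orientation: [-179.9, 72.4, 4.8]
force: [-2.9, 0.5, 2.8]
opening: 0.0212
```

```bash
cat > plan2.py <<'E'
from kin import *
import sys
show();o,p0,r0=cur(); print(o["moment"].round(2))
for a in sys.argv[1:]:
    phi,pull=map(float,a.split(",")); p,r=kg(phi,0,12.5,pull,.006,1); print(phi,pull,row(p,r,p0,r0))
# phi estimate from gripper pos, pull estimate
c=p0-.019*r0.as_matrix()[:,0]; d=c[:2]-ST; print("grasp az phi",np.degrees(np.arctan2(-d[1],-d[0]))-SY,"r",np.hypot(*d),"z",c[2])
E
python3 plan2.py 0,0 0,.013
```

```text
t 16.05 p [ 0.4772 -0.041   0.1069] x [ 0.302  0.025 -0.953] yaw_y -85.3 F [-2.9  0.5  2.8] op 0.0212 q [ 23.  -1. -52.  14. -22.  60.]
[0.37 1.46 0.23]
0.0 0.0 [0.5, 0.4, 0.9, 0.0, -0.1, 0.0]
0.0 0.013 [-12.2, 0.4, 3.7, 0.0, -0.1, 0.0]
grasp az phi -0.2799411271948413 r 0.08829846704309254 z 0.1249750782214267
```

The opening is 21 mm, so the knob is gripped. Now I pull 13 mm along the pin axis.

Call:
{"op": "carry_out", "data": {
  "series": [
    [[-4,0,0.9,0,0,0],[-8,0,1.8,0,0,0],[-12.7,0,2.8,0,0,0],[-12.7,0,2.8,0,0,0]]
  ]
}}

```text
clock: 16.55
tool_pos: [0.4706, -0.0415, 0.1181]
orientation: [-179.9, 72.4, 4.9]
force: [6.9, -0.3, -7.6]
opening: 0.0213
```

```bash
python3 plan2.py 0,.013 -5,.013 -10,.013 -15,.013 -20,.013 -25,.013
```

```text
t 16.55 p [ 0.4706 -0.0415  0.1181] x [ 0.302  0.026 -0.953] yaw_y -85.3 F [ 6.9 -0.3 -7.6] op 0.0213 q [ 23.  -3. -52.  13. -25.  61.]
[-0.11 -0.11  0.01]
0.0 0.013 [0.5, 0.6, 0.9, 0.0, -0.1, 0.0]
-5.0 0.013 [0.6, -7.3, 0.6, 4.8, -0.1, 1.6]
-10.0 0.013 [1.0, -15.0, -0.4, 9.6, -0.1, 3.1]
-15.0 0.013 [1.5, -22.7, -2.0, 14.3, -0.1, 4.6]
-20.0 0.013 [2.2, -30.2, -4.3, 19.1, -0.1, 6.1]
-25.0 0.013 [3.1, -37.4, -7.1, 23.9, -0.1, 7.6]
grasp az phi -0.3232041895418263 r 0.094857698725527 z 0.1362235673898056
```

```bash
cat > plan3.py <<'E'
from kin import *
import sys
show();o,p0,r0=cur()
c=p0-.019*r0.as_matrix()[:,0]; d=c[:2]-ST; print("phi",np.degrees(np.arctan2(-d[1],-d[0]))-SY,"r",np.hypot(*d),"z",c[2])
S=np.r_[ST,0]
for a in sys.argv[1:]:
    t=R.from_euler('z',float(a),degrees=True); print(a,row(S+t.apply(p0-S),t*r0,p0,r0))
E
python3 plan3.py -1 -3 -6 -9 -12 -15 -18 -21 -24
```

```text
t 16.55 p [ 0.4706 -0.0415  0.1181] x [ 0.302  0.026 -0.953] yaw_y -85.3 F [ 6.9 -0.3 -7.6] op 0.0213 q [ 23.  -3. -52.  13. -25.  61.]
phi -0.3232041895418263 r 0.094857698725527 z 0.1362235673898056
-1 [0.0, -1.6, -0.0, 1.0, 0.0, 0.3]
-3 [0.0, -4.7, -0.1, 2.9, 0.0, 0.9]
-6 [0.2, -9.3, -0.5, 5.7, 0.0, 1.8]
-9 [0.4, -13.9, -1.1, 8.6, 0.0, 2.7]
-12 [0.6, -18.5, -2.0, 11.4, 0.0, 3.6]
-15 [1.0, -23.0, -3.0, 14.3, 0.0, 4.5]
-18 [1.4, -27.5, -4.3, 17.2, 0.0, 5.4]
-21 [1.9, -31.9, -5.8, 20.0, 0.0, 6.4]
-24 [2.4, -36.2, -7.6, 22.9, 0.0, 7.3]
```

Call:
{"op": "carry_out", "data": {
  "series": [
    [[0,-1.6,0,1,0,0.3],[0,-4.7,-0.1,2.9,0,0.9],[0.2,-9.3,-0.5,5.7,0,1.8],[0.4,-13.9,-1.1,8.6,0,2.7],[0.6,-18.5,-2,11.4,0,3.6],[0.6,-18.5,-2,11.4,0,3.6]]
  ]
}}

```text
clock: 17.3
tool_pos: [0.471, -0.0226, 0.1176]
orientation: [-179.9, 72.4, -7.1]
force: [6.2, 0.8, -7.7]
opening: 0.0213
```

```bash
python3 plan3.py -1 -3 -6 -9 -12 -15 -18 ; python3 - <<'E'
from h import *
from plant import snapshot
for n in("scene",): cv2.imwrite(f"pics/{n}13.png",snapshot(n)["color"][:,:,::-1])
crop("pics/scene13.png","pics/s13.png",150,130,310,250,5)
E
```

```text
t 17.3 p [ 0.471  -0.0226  0.1176] x [ 0.299 -0.037 -0.953] yaw_y -97.2 F [ 6.2  0.8 -7.7] op 0.0213 q [ 28.  -3. -56.  25. -25.  34.]
phi -12.45600396065441 r 0.09502478533061719 z 0.13573235146857093
-1 [0.0, -1.6, -0.0, 1.0, 0.0, 0.3]
-3 [0.1, -4.7, -0.2, 2.9, 0.0, 0.9]
-6 [0.2, -9.3, -0.6, 5.7, 0.0, 1.8]
-9 [0.4, -14.0, -1.2, 8.6, 0.0, 2.7]
-12 [0.7, -18.5, -2.0, 11.4, 0.0, 3.6]
-15 [1.0, -23.1, -3.1, 14.3, 0.0, 4.5]
-18 [1.4, -27.5, -4.4, 17.2, 0.0, 5.4]
```

View pics/s13.png

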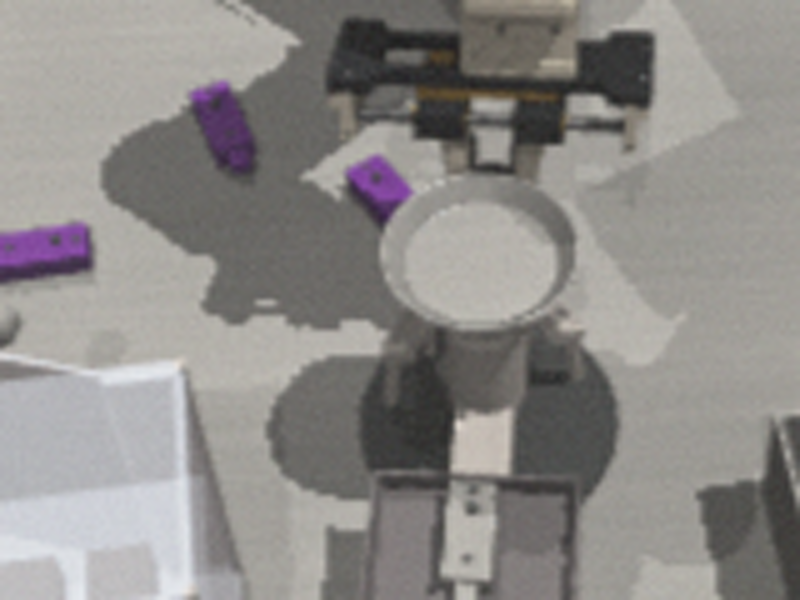

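Call:
{"op": "carry_out", "data": {
  "series": [
    [[0,-1.6,0,1,0,0.3],[0.1,-4.7,-0.2,2.9,0,0.9],[0.2,-9.3,-0.6,5.7,0,1.8],[0.4,-14,-1.2,8.6,0,2.7],[0.7,-18.5,-2,11.4,0,3.6],[1,-23.1,-3.1,14.3,0,4.5],[1.4,-27.5,-4.4,17.2,0,5.4],[1.4,-27.5,-4.4,17.2,0,5.4]]
  ]
}}

```text
clock: 18.35
tool_pos: [0.4787, 0.004, 0.1171]
orientation: [-179.9, 72.5, -25.1]
force: [3.6, 2.5, -9.4]
opening: 0.0215
```

```bash
python3 plan3.py -1 -3 -6 -9 -12 -15 -18 
```

```text
t 18.35 p [0.4787 0.004  0.1171] x [ 0.272 -0.128 -0.954] yaw_y -115.2 F [ 3.6  2.5 -9.4] op 0.0215 q [ 33.  -0. -56.  32. -29.   4.]
phi -30.257902290807525 r 0.09532828373458443 z 0.1351768062826897
-1 [0.0, -1.6, -0.0, 1.0, 0.0, 0.3]
-3 [0.0, -4.7, -0.1, 2.9, 0.0, 0.9]
-6 [0.2, -9.4, -0.5, 5.7, 0.0, 1.8]
-9 [0.4, -14.0, -1.1, 8.6, 0.0, 2.7]
-12 [0.6, -18.6, -2.0, 11.4, 0.0, 3.6]
-15 [1.0, -23.2, -3.1, 14.3, 0.0, 4.5]
-18 [1.4, -27.7, -4.3, 17.2, 0.0, 5.4]
```

Call:
{"op": "carry_out", "data": {
  "series": [
    [[-0.3,-1.6,0,1,0,0.3],[-0.6,-4.7,-0.1,2.9,0,0.9],[-0.8,-9.4,-0.5,5.7,0,1.8],[-0.6,-14,-1.1,8.6,0,2.7],[-0.4,-18.6,-2,11.4,0,3.6],[0,-23.2,-3.1,14.3,0,4.5],[0.4,-27.7,-4.3,17.2,0,5.4],[0.4,-27.7,-4.3,17.2,0,5.4]]
  ]
}}

```text
clock: 19.35
tool_pos: [0.494, 0.0275, 0.1175]
orientation: [-179.7, 72.6, -43.1]
force: [-2.0, 6.8, -13.7]
opening: 0.0214
```

```bash
python3 plan3.py -1 -3 -6 -9 -12 ; python3 - <<'E'
from h import *
from plant import snapshot
for n in("scene","top"): cv2.imwrite(f"pics/{n}14.png",snapshot(n)["color"][:,:,::-1])
crop("pics/scene14.png","pics/s14.png",150,130,310,250,5)
crop("pics/top14.png","pics/t14.png",200,110,360,230,5)
E
```

```text
t 19.35 p [0.494  0.0275 0.1175] x [ 0.219 -0.205 -0.954] yaw_y -133.3 F [ -2.    6.8 -13.7] op 0.0214 q [ 37.   4. -50.  30. -37. -15.]
phi -48.221433835047584 r 0.09600319146441773 z 0.13564198224416993
-1 [0.0, -1.6, -0.0, 1.0, 0.0, 0.3]
-3 [0.0, -4.7, -0.1, 2.9, 0.0, 0.9]
-6 [0.2, -9.4, -0.5, 5.7, 0.0, 1.8]
-9 [0.4, -14.1, -1.1, 8.6, 0.0, 2.7]
-12 [0.6, -18.8, -1.9, 11.4, 0.0, 3.6]
```

View pics/s14.png

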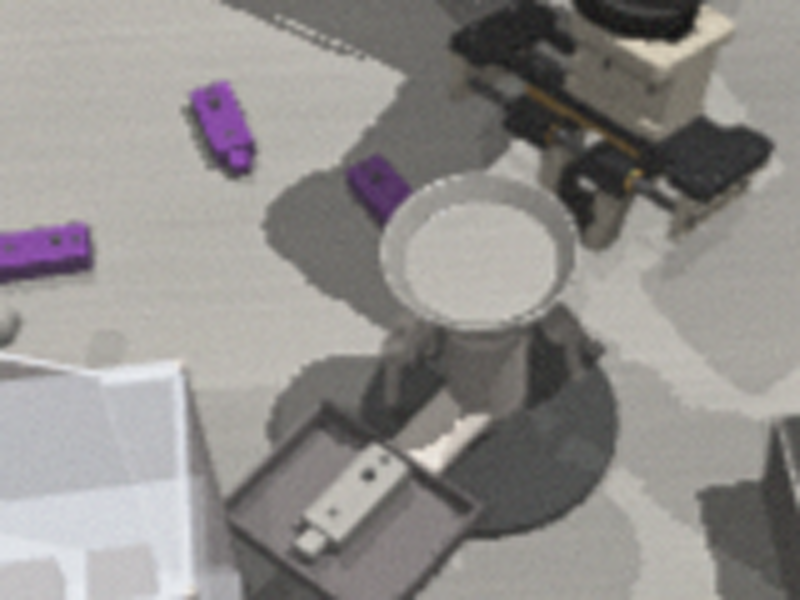

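View pics/t14.png

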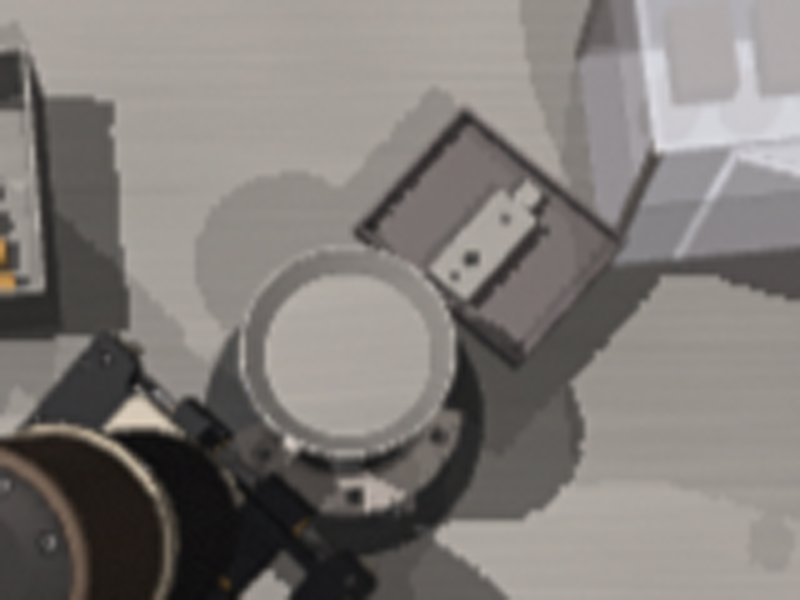

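```bash
python3 - <<'E'
from h import *
t=lambda x,y:((x+.5)/5-.5+200,(y+.5)/5-.5+110)
s=lambda x,y:((x+.5)/5-.5+150,(y+.5)/5-.5+130)
print("front-left base",bp("top",*t(615,262),0),"top edge",bp("top",*t(655,150),.23), bp("top",*t(655,150),.235))
print("tray corner",bp("top",*t(620,238),.072),bp("top",*t(466,110),.072),bp("top",*t(520,366),.072),bp("top",*t(357,233),.072))
print("scene tray",bp("scene",*s(228,505),.072),bp("scene",*s(325,408),.072),bp("scene",*s(485,510),.072))
print("scene cab",bp("scene",*s(182,362),.23))
for ph in(-48.2,-60):
  a=np.radians(SY+ph); 
  print([ (ST+np.array([[np.cos(a),-np.sin(a)],[np.sin(a),np.cos(a)]])@c).round(4) for c in([.18,-.063],[.18,.063],[.08,-.063],[.08,.063])])
E
python3 -c "
from h import *
crop('pics/top14.png','pics/t15.png',295,110,375,170,10)
crop('pics/scene14.png','pics/s15.png',100,190,220,280,6)"
```

```text
front-left base [ 0.65744713 -0.20315712  0.        ] top edge [ 0.65532338 -0.19501741  0.23      ] [ 0.6537258  -0.19425325  0.235     ]
tray corner [ 0.65252989 -0.19691062  0.072     ] [ 0.73161508 -0.10869749  0.072     ] [ 0.57657292 -0.13672755  0.072     ] [ 0.65714083 -0.04345622  0.072     ]
scene tray [ 0.65171758 -0.19158134  0.072     ] [ 0.5865755  -0.13430033  0.072     ] [ 0.66518158 -0.03903729  0.072     ]
scene cab [ 0.6564955  -0.19333565  0.23      ]
[array([ 0.6467, -0.2043]), array([ 0.7334, -0.1129]), array([ 0.5742, -0.1355]), array([ 0.6609, -0.0441])]
[array([ 0.6102, -0.2186]), array([ 0.7138, -0.1468]), array([ 0.5532, -0.1363]), array([ 0.6568, -0.0646])]
```

View pics/t15.png

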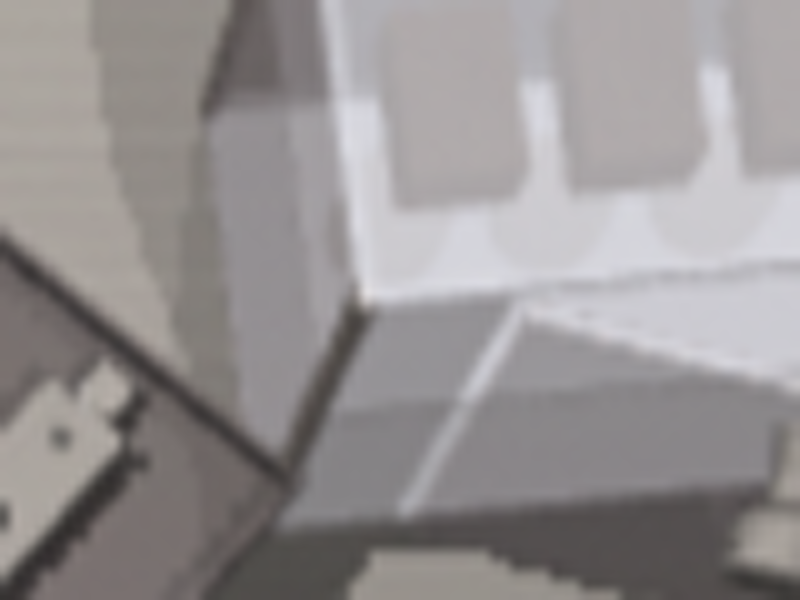

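View pics/s15.png

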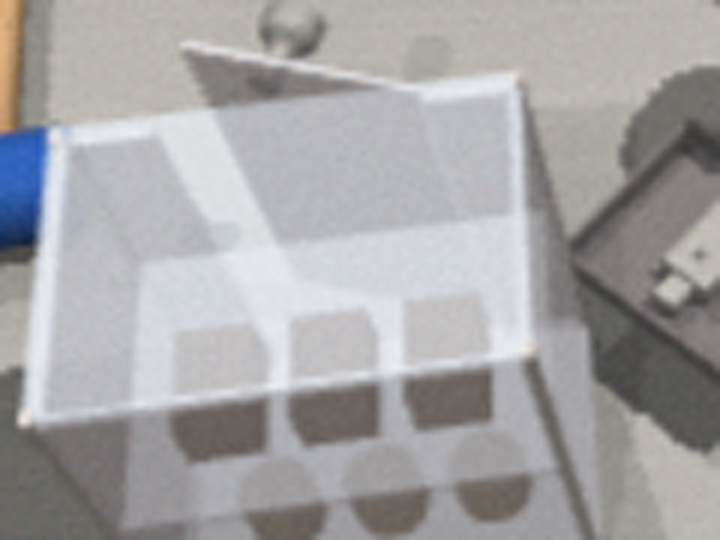

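```bash
python3 - <<'E'
from kin import *
o,p0,r0=cur(); print(o["force"].round(1))
t=lambda x,y:((x+.5)/6-.5+235,(y+.5)/6-.5+120)
a=bp("top",*t(578,122),.23); b=bp("top",*t(520,258),0); print(a,b)
for c in(a,b,(a+b)/2):
    q=pj("top",[*c[:2],.072])[0]; print("t15 px of corner z.072",(q-[295,110])*10+4.5, "dist axis",np.hypot(*(c[:2]-ST)))
crop('pics/top0raw.png','pics/t16.png',300,130,360,175,12)
crop('pics/scene0raw.png','pics/s16.png',100,190,220,280,6)
E
```

```text
[ -0.9   8.  -14. ]
[ 0.65446025 -0.19580598  0.23      ] [ 0.65564053 -0.19896159  0.        ]
t15 px of corner z.072 [286.49675193 470.14691089] dist axis 0.18700958912383023
t15 px of corner z.072 [297.1914211  466.13271735] dist axis 0.19032832497807886
t15 px of corner z.072 [291.8444181  468.13968966] dist axis 0.18866873383462593
```

View pics/t16.png

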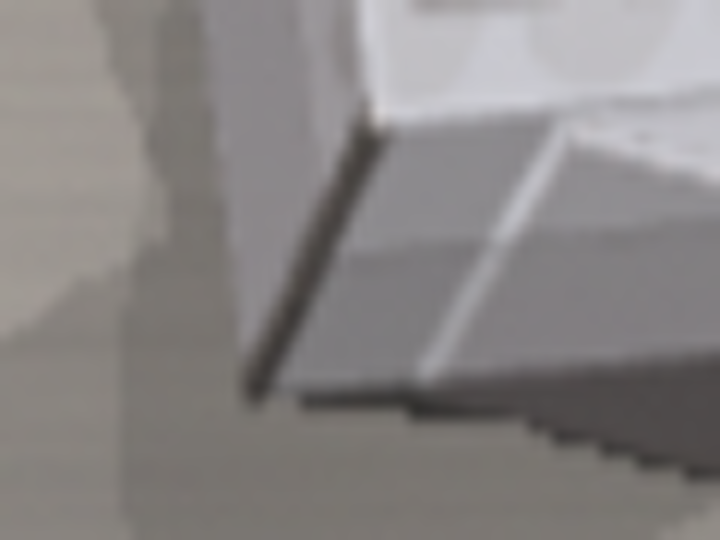

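View pics/s16.png

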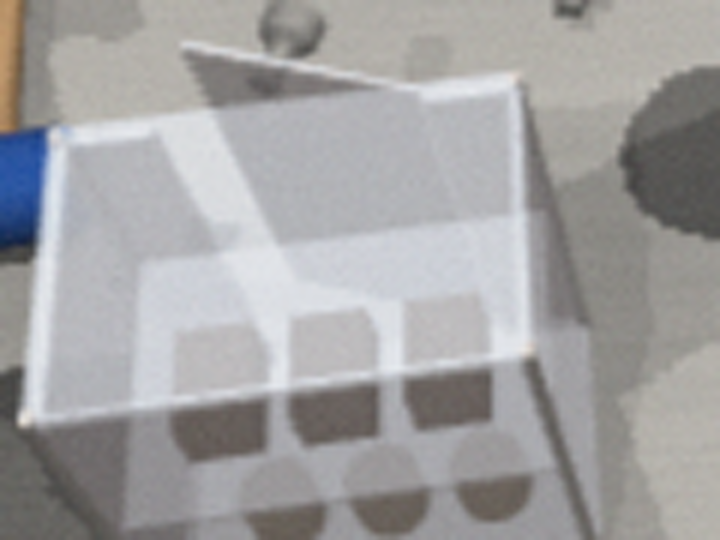

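```bash
python3 - <<'E'
from kin import *
from scipy.optimize import least_squares
t=lambda x,y:np.array(((x+.5)/5-.5+200,(y+.5)/5-.5+110))
s=lambda x,y:np.array(((x+.5)/5-.5+150,(y+.5)/5-.5+130))
L=np.array([[.18,-.063,.072],[.18,.063,.072],[.08,-.063,.072],[.08,.063,.072]])
T=np.array([t(620,240),t(466,107),t(520,367),t(354,233)]); S=np.array([s(226,508),s(325,404),s(488,510)]);idx=[0,2,3]
def f(v,rigid=True):
    a=np.radians(SY+v[0]);M=np.array([[np.cos(a),-np.sin(a),0],[np.sin(a),np.cos(a),0],[0,0,1]])
    P=L@M.T+np.r_[ST+v[1:3],0]
    return np.r_[(pj("top",P)-T).ravel(),(pj("scene",P[idx])-S).ravel()]
z=least_squares(lambda v:f([v[0],0,0]),[-46]);print(z.x,f([z.x[0],0,0]).round(1))
z=least_squares(f,[-46,0,0],loss='soft_l1');print(z.x,f(z.x).round(1))
E
```

```text
[-45.82866842] [ 1.2 -0.8 -1.1 -1.  -0.7 -0.8 -0.6 -1.3 -2.7  0.1 -0.1 -1.4 -0.9 -1.1]
[-4.59054846e+01 -1.28467045e-03  6.85659820e-04] [ 1.1 -0.3 -1.2 -0.5 -0.9 -0.3 -0.8 -0.9 -2.4 -0.3  0.1 -1.8 -0.8 -1.5]
```

```bash
python3 - <<'E'
from kin import *
ST2=ST+[-.0013,.0007]
for n,src,off,k in(("top","pics/top14.png",(255,120),10),("scene","pics/scene14.png",(185,200),10)):
    im=cv2.imread(src)[off[1]:off[1]+60,off[0]:off[0]+75]; im=cv2.resize(im,None,fx=k,fy=k,interpolation=cv2.INTER_CUBIC)
    for ph,col in((-46,(0,255,0)),(-48.4,(0,0,255))):
        a=np.radians(SY+ph);M=np.array([[np.cos(a),-np.sin(a),0],[np.sin(a),np.cos(a),0],[0,0,1]])
        P=np.array([[.18,-.063,.072],[.18,.063,.072],[.08,.063,.072],[.08,-.063,.072]])@M.T+np.r_[ST2,0]
        q=((pj(n,P)-off)*k+4.5).astype(np.int32); cv2.polylines(im,[q.reshape(-1,1,2)],True,col,1)
    cv2.imwrite(f"pics/{n}17.png",im)
E
```

```text
(no output)
```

View pics/top17.png

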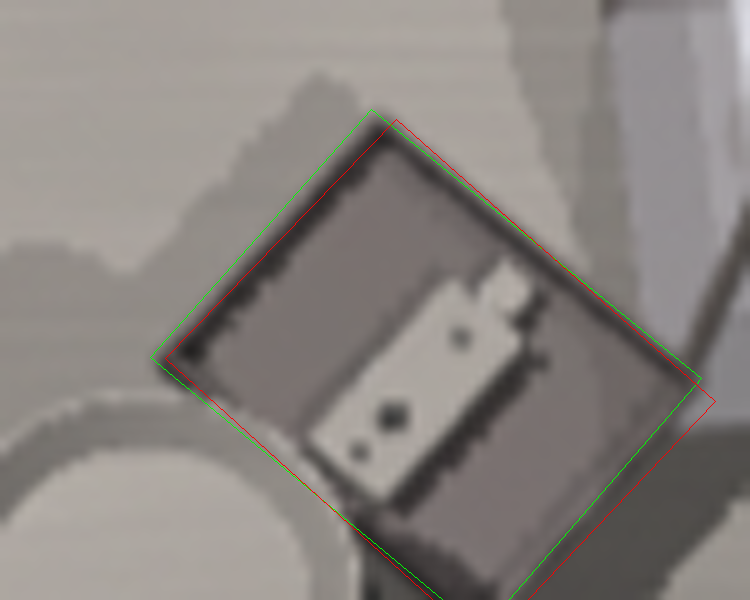

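View pics/scene17.png

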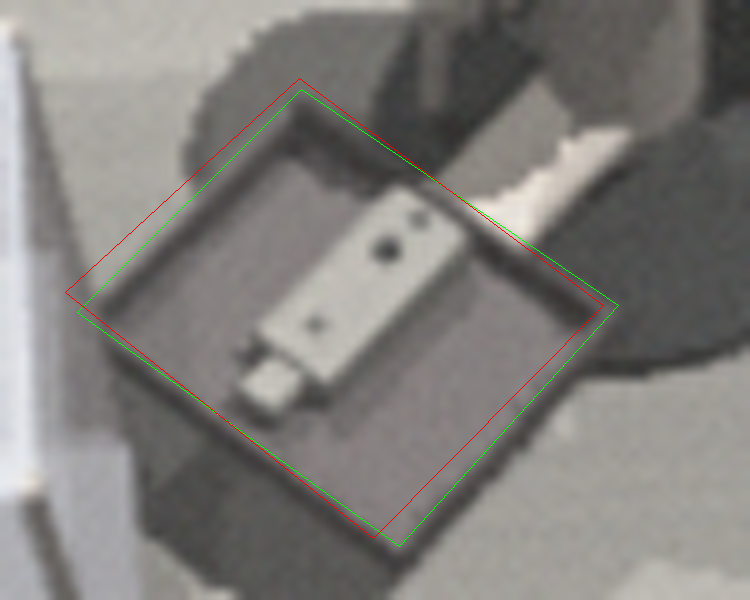

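```bash
python3 - <<'E'
from kin import *
s=lambda x,y:((x+.5)/5-.5+150,(y+.5)/5-.5+130)
im=cv2.imread("pics/scene13.png")
ST2=ST+[-.0013,.0007]
off=(215,215);k=10
im=cv2.resize(im[off[1]:off[1]+60,off[0]:off[0]+75],None,fx=k,fy=k,interpolation=cv2.INTER_CUBIC)
for ph,col in((-10.4,(0,255,0)),(-12.5,(0,0,255))):
    a=np.radians(SY+ph);M=np.array([[np.cos(a),-np.sin(a),0],[np.sin(a),np.cos(a),0],[0,0,1]])
    P=np.array([[.18,-.063,.072],[.18,.063,.072],[.08,.063,.072],[.08,-.063,.072]])@M.T+np.r_[ST2,0]
    cv2.polylines(im,[((pj("scene",P)-off)*k+4.5).astype(np.int32).reshape(-1,1,2)],True,col,1)
cv2.imwrite("pics/s18.png",im)
E
```

```text
(no output)
```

View pics/s18.png

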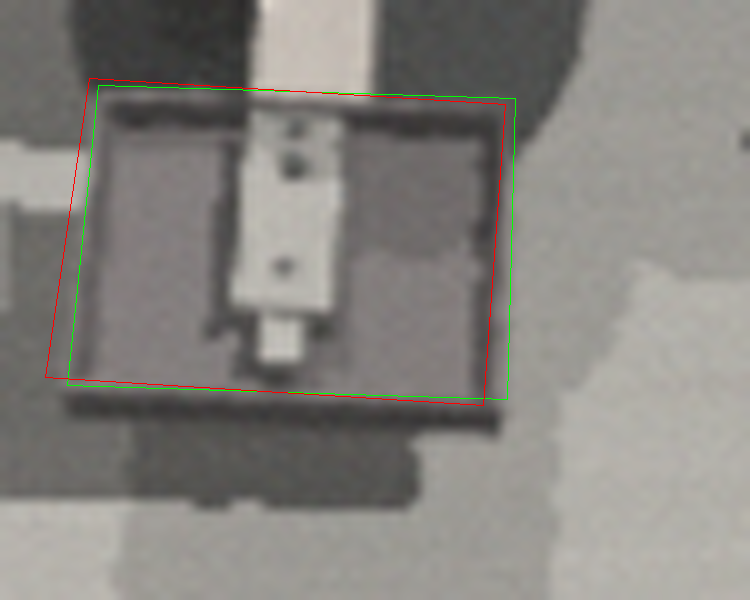

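```bash
sed -i 's/^ST=np.array(\[.5595,-.0347\])/ST=np.array([.5582,-.0340])/' h.py; python3 plan3.py -1 -2 -4 -6 -8
```

```text
t 19.45 p [0.4939 0.0274 0.1176] x [ 0.219 -0.204 -0.954] yaw_y -133.3 F [ -0.9   8.  -14. ] op 0.0212 q [ 37.   4. -50.  30. -37. -15.]
phi -48.36790036139712 r 0.09457807471018514 z 0.13572614097532304
-1 [0.0, -1.6, -0.0, 1.0, 0.0, 0.3]
-2 [0.0, -3.1, -0.1, 1.9, 0.0, 0.6]
-4 [0.1, -6.2, -0.2, 3.8, 0.0, 1.2]
-6 [0.2, -9.3, -0.5, 5.7, 0.0, 1.8]
-8 [0.3, -12.4, -0.9, 7.6, 0.0, 2.4]
```

Call:
{"op": "carry_out", "data": {
  "series": [
    [[0.1,0,0.5,0,0,0],[0.2,-1.6,1,1,0,0.3],[0.2,-3.1,0.9,1.9,0,0.6],[0.2,-3.1,0.9,1.9,0,0.6]]
  ]
}}

```text
clock: 19.95
tool_pos: [0.496, 0.03, 0.1178]
orientation: [-179.7, 72.5, -45.0]
force: [-0.4, 5.1, -14.5]
opening: 0.0215
```

```bash
python3 plan3.py -2 -4 -6 -8; python3 - <<'E'
from h import *
from plant import snapshot
cv2.imwrite("pics/top19.png",snapshot("top")["color"][:,:,::-1])
crop("pics/top19.png","pics/t19.png",255,120,335,180,10)
E
```

```text
t 19.95 p [0.496  0.03   0.1178] x [ 0.212 -0.212 -0.954] yaw_y -135.3 F [ -0.4   5.1 -14.5] op 0.0215 q [ 38.   5. -49.  29. -37. -17.]
phi -50.4990095873421 r 0.09495905204796205 z 0.13591313226467164
-2 [0.0, -3.1, -0.1, 1.9, 0.0, 0.6]
-4 [0.1, -6.2, -0.3, 3.8, 0.0, 1.2]
-6 [0.2, -9.3, -0.5, 5.7, 0.0, 1.8]
-8 [0.3, -12.4, -0.9, 7.6, 0.0, 2.4]
```

View pics/t19.png

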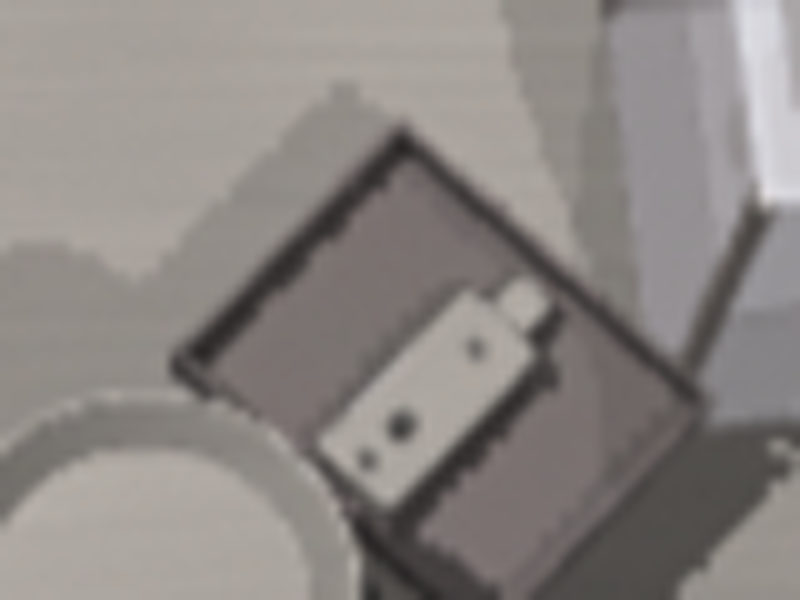

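Call:
{"op": "carry_out", "data": {
  "series": [
    [[0.2,0,0.8,0,0,0],[0.3,-1.6,1.5,1,0,0.3],[0.3,-3.1,1.5,1.9,0,0.6],[0.4,-6.2,1.3,3.8,0,1.2],[0.4,-6.2,1.3,3.8,0,1.2]]
  ]
}}

```text
clock: 20.62
tool_pos: [0.5004, 0.0351, 0.1178]
orientation: [-179.6, 72.5, -49.0]
force: [4.7, -0.8, -8.4]
opening: 0.0213
```

```bash
python3 plan3.py -2 -4 -6 -8; python3 - <<'E'
from h import *
from plant import snapshot
for n in("scene","top"): cv2.imwrite(f"pics/{n}20.png",snapshot(n)["color"][:,:,::-1])
crop("pics/top20.png","pics/t20.png",195,130,315,220,6)
crop("pics/scene20.png","pics/s20.png",220,110,320,210,6)
E
```

```text
t 20.62 p [0.5004 0.0351 0.1178] x [ 0.198 -0.227 -0.954] yaw_y -139.3 F [ 4.7 -0.8 -8.4] op 0.0213 q [ 38.   6. -48.  29. -39. -20.]
phi -54.746249373232054 r 0.0958003839462594 z 0.13588435708984584
-2 [0.0, -3.1, -0.1, 1.9, 0.0, 0.6]
-4 [0.1, -6.3, -0.3, 3.8, 0.0, 1.2]
-6 [0.2, -9.4, -0.6, 5.7, 0.0, 1.8]
-8 [0.3, -12.5, -1.0, 7.6, 0.0, 2.4]
```

View pics/t20.png

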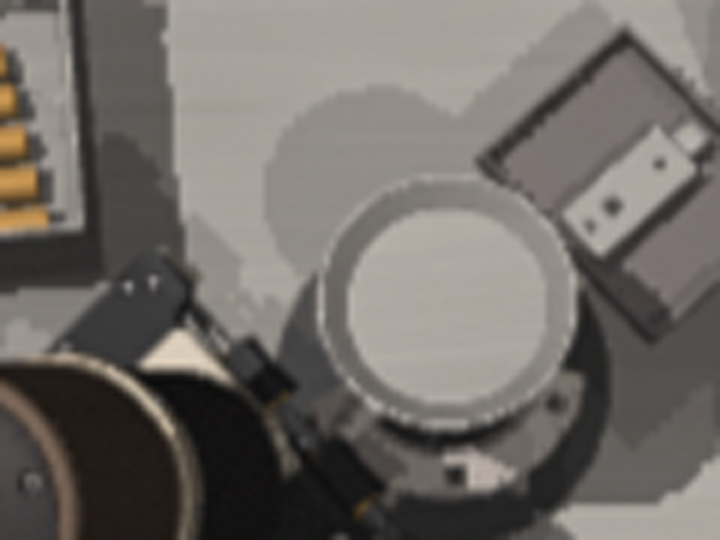

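View pics/s20.png

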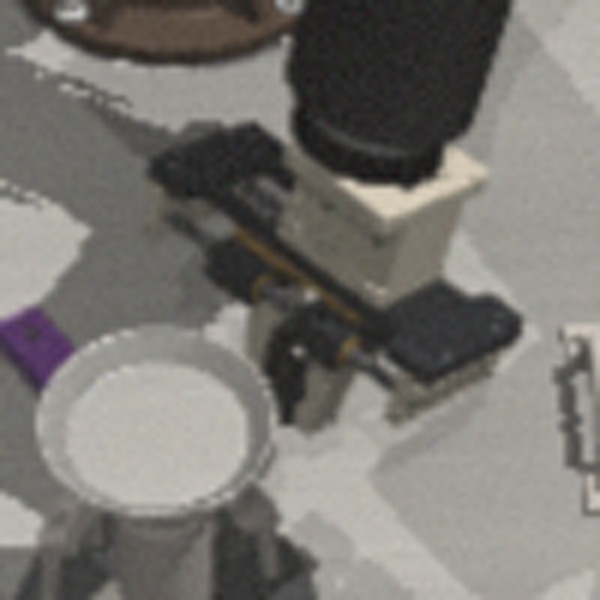

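```bash
cat > phi.py <<'E'
from kin import *
import sys
# fit of phi by edge gradient: draw predicted outlines
n,src,x0,y0=sys.argv[1],sys.argv[2],int(sys.argv[3]),int(sys.argv[4]);k=10
im=cv2.imread(src)[y0:y0+60,x0:x0+75]; im=cv2.resize(im,None,fx=k,fy=k,interpolation=cv2.INTER_CUBIC)
for ph,col in zip(map(float,sys.argv[6:]),((0,255,0),(0,0,255),(255,0,0))):
    a=np.radians(SY+ph);M=np.array([[np.cos(a),-np.sin(a),0],[np.sin(a),np.cos(a),0],[0,0,1]])
    P=np.array([[.18,-.063,.072],[.18,.063,.072],[.08,.063,.072],[.08,-.063,.072]])@M.T+np.r_[ST,0]
    cv2.polylines(im,[((pj(n,P)-[x0,y0])*k+4.5).astype(np.int32).reshape(-1,1,2)],True,col,1)
cv2.imwrite(sys.argv[5],im)
E
python3 phi.py top pics/top20.png 260 125 pics/p20.png -52 -55
python3 phi.py scene pics/scene20.png 180 195 pics/q20.png -52 -55
python3 phi.py top pics/top0raw.png 235 120 pics/p0.png 0 -1
```

```text
(no output)
```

View pics/p20.png

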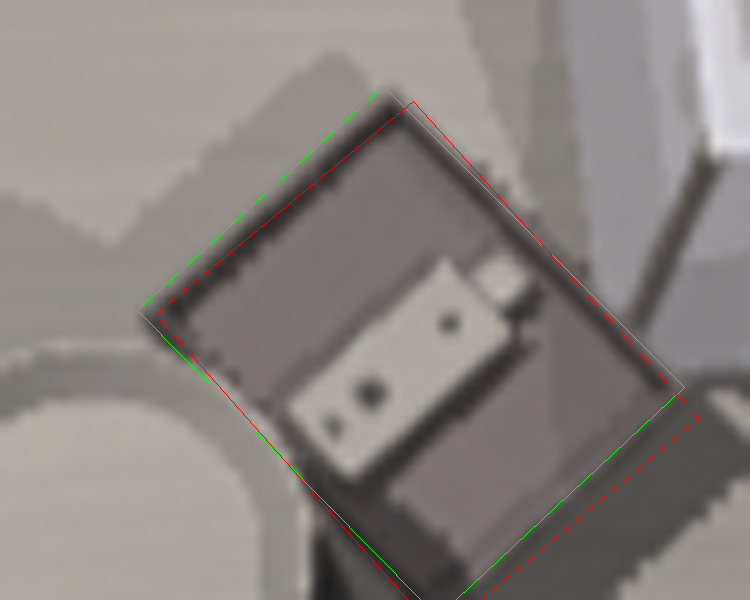

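View pics/q20.png

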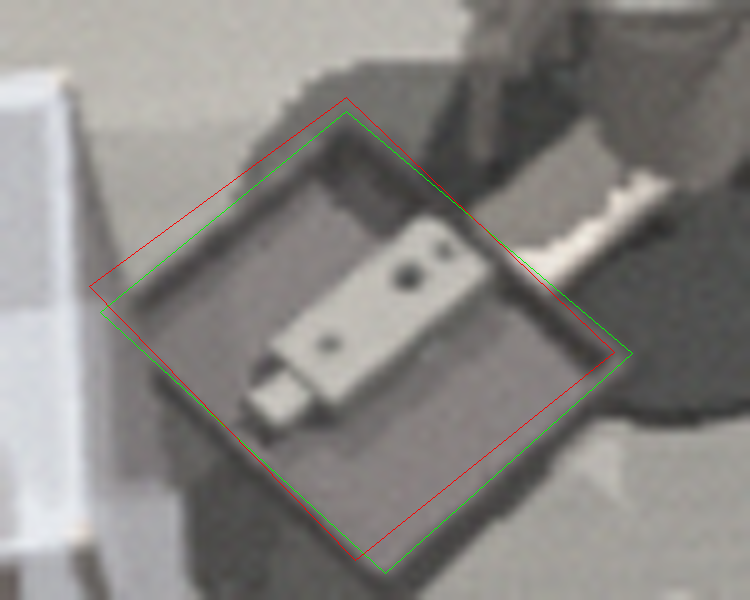

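View pics/p0.png

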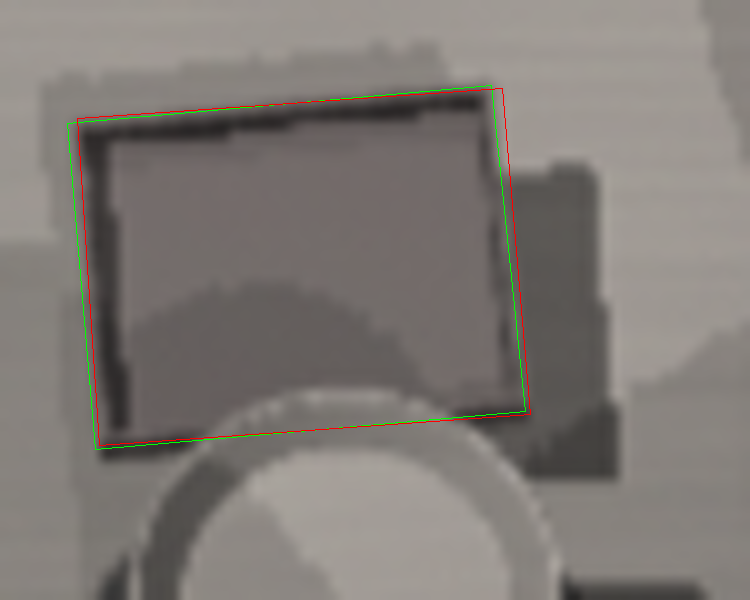

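Call:
{"op": "carry_out", "data": {
  "series": [
    [[0,-1.6,0,1,0,0.3],[0.1,-4.7,-0.2,2.9,0,0.9],[0.2,-7.8,-0.4,4.8,0,1.5],[0.2,-7.8,-0.4,4.8,0,1.5],[0.2,-7.8,-0.4,4.8,0,1.5]]
  ]
}}

```text
clock: 21.35
tool_pos: [0.5064, 0.0398, 0.1176]
orientation: [-179.6, 72.5, -53.9]
force: [5.2, -0.6, -8.3]
opening: 0.0217
```

```bash
python3 plan3.py -0.5 -1 -2 -3 -4; python3 - <<'E'
from h import *
from plant import snapshot
for n in("scene","top"): cv2.imwrite(f"pics/{n}21.png",snapshot(n)["color"][:,:,::-1])
E
python3 phi.py top pics/top21.png 260 125 pics/p21.png -56 -59
```

```text
t 21.35 p [0.5064 0.0398 0.1176] x [ 0.177 -0.243 -0.954] yaw_y -144.3 F [ 5.2 -0.6 -8.3] op 0.0217 q [ 39.   7. -46.  27. -41. -24.]
phi -59.585335287913445 r 0.09592082052710257 z 0.13568628524636933
-0.5 [0.0, -0.8, -0.0, 0.5, 0.0, 0.2]
-1 [0.0, -1.6, -0.0, 1.0, 0.0, 0.3]
-2 [0.0, -3.1, -0.1, 1.9, 0.0, 0.6]
-3 [0.1, -4.7, -0.2, 2.9, 0.0, 0.9]
-4 [0.1, -6.3, -0.3, 3.8, 0.0, 1.2]
```

View pics/p21.png

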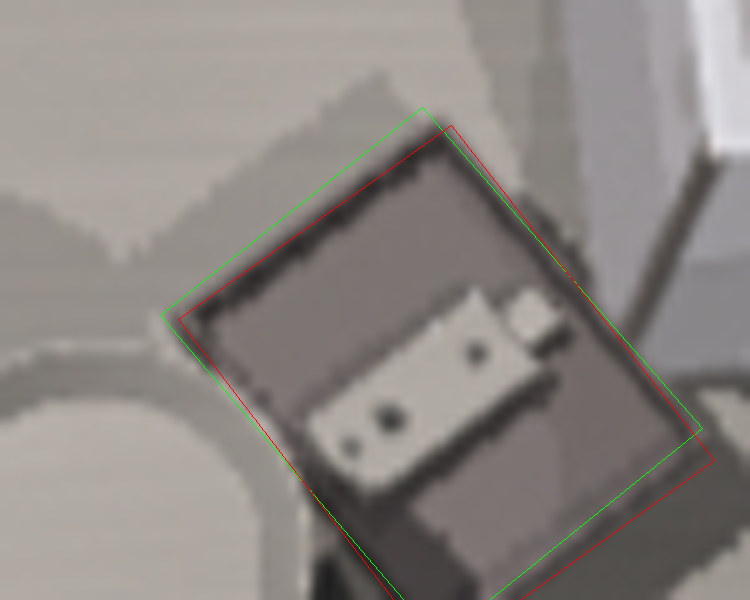

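Call:
{"op": "carry_out", "data": {
  "series": [
    [[1.5,0,-0.3,0,0,0],[2.5,0,-0.5,0,0,0],[3.4,0,-0.7,0,0,0],[3.4,0,-0.7,0,0,0]]
  ]
}}

```text
clock: 21.95
tool_pos: [0.5073, 0.0384, 0.1146]
orientation: [-179.5, 72.5, -53.8]
force: [5.4, 0.3, -8.2]
opening: 0.0213
```

```bash
python3 plan3.py -0.5 -1 -2 -3 -4
```

```text
t 21.95 p [0.5073 0.0384 0.1146] x [ 0.178 -0.243 -0.954] yaw_y -144.3 F [ 5.4  0.3 -8.2] op 0.0213 q [ 38.   8. -46.  28. -40. -24.]
phi -59.52213112867797 r 0.09419457531458962 z 0.13271000716911394
-0.5 [0.0, -0.8, -0.0, 0.5, 0.0, 0.2]
-1 [0.0, -1.5, -0.0, 1.0, 0.0, 0.3]
-2 [0.0, -3.1, -0.1, 1.9, 0.0, 0.6]
-3 [0.1, -4.6, -0.2, 2.9, 0.0, 0.9]
-4 [0.1, -6.2, -0.3, 3.8, 0.0, 1.2]
```

Call:
{"op": "carry_out", "data": {
  "series": [
    [[1,0,-0.2,0,0,0],[2,0,-0.4,0,0,0],[2,0,-0.4,0,0,0]]
  ]
}}

```text
clock: 22.32
tool_pos: [0.5082, 0.0379, 0.113]
orientation: [-179.4, 72.5, -53.7]
force: [5.0, 1.9, -5.9]
opening: 0.021
```

```bash
python3 plan3.py -0.5 -1 -2 -3 -4
```

```text
t 22.32 p [0.5082 0.0379 0.113 ] x [ 0.178 -0.242 -0.954] yaw_y -144.3 F [ 5.   1.9 -5.9] op 0.021 q [ 38.   8. -46.  28. -40. -24.]
phi -59.79124768651798 r 0.09328635364773193 z 0.13110167526894273
-0.5 [0.0, -0.8, -0.0, 0.5, 0.0, 0.2]
-1 [0.0, -1.5, -0.0, 1.0, 0.0, 0.3]
-2 [0.0, -3.1, -0.1, 1.9, 0.0, 0.6]
-3 [0.1, -4.6, -0.2, 2.9, 0.0, 0.9]
-4 [0.1, -6.1, -0.3, 3.8, 0.0, 1.2]
```

Call:
{"op": "carry_out", "data": {
  "series": [
    [[1.5,-0.8,-0.3,0.5,0,0.2],[3,-0.8,-0.6,0.5,0,0.2],[4,-0.8,-0.9,0.5,0,0.2],[4,-0.8,-0.9,0.5,0,0.2]]
  ]
}}

```text
clock: 22.82
tool_pos: [0.5102, 0.0368, 0.1094]
orientation: [-179.5, 72.5, -54.3]
force: [5.2, 1.6, -7.6]
opening: 0.0215
```

```bash
python3 plan3.py -0.5 -1 -2 -3 -4;  python3 - <<'E'
from h import *
from plant import snapshot
for n in("scene","top"): cv2.imwrite(f"pics/{n}22.png",snapshot(n)["color"][:,:,::-1])
E
python3 phi.py top pics/top22.png 260 125 pics/p22.png -58 -60
```

```text
t 22.82 p [0.5102 0.0368 0.1094] x [ 0.176 -0.244 -0.954] yaw_y -144.8 F [ 5.2  1.6 -7.6] op 0.0215 q [ 38.   8. -46.  28. -40. -25.]
phi -60.49904628350379 r 0.09125298648276763 z 0.127555513210178
-0.5 [0.0, -0.7, -0.0, 0.5, 0.0, 0.2]
-1 [0.0, -1.5, -0.0, 1.0, 0.0, 0.3]
-2 [0.0, -3.0, -0.1, 1.9, 0.0, 0.6]
-3 [0.1, -4.5, -0.2, 2.9, 0.0, 0.9]
-4 [0.1, -6.0, -0.3, 3.8, 0.0, 1.2]
```

View pics/p22.png

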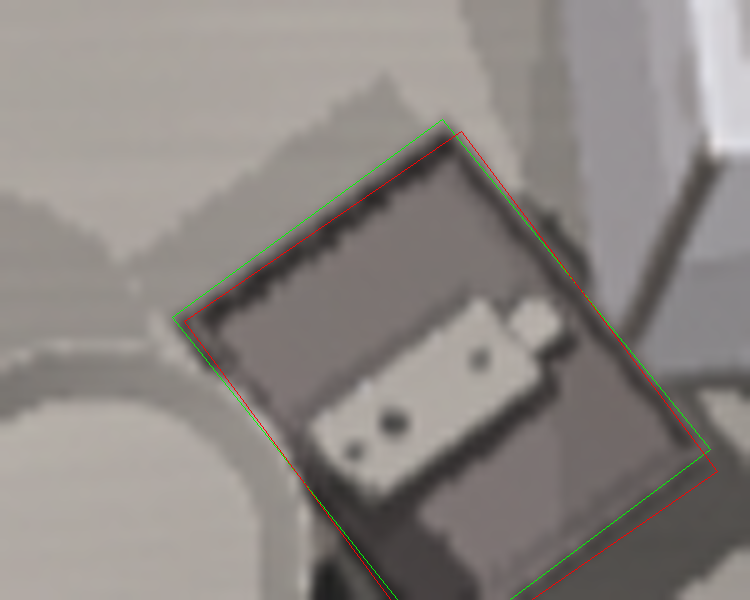

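Call:
{"op": "carry_out", "data": {
  "series": [
    [[1,-0.4,-0.2,0.2,0,0.1],[2,-0.6,-0.4,0.4,0,0.1],[2.5,-0.7,-0.5,0.5,0,0.2],[2.5,-0.7,-0.5,0.5,0,0.2]]
  ]
}}

```text
clock: 23.42
tool_pos: [0.5113, 0.036, 0.1071]
orientation: [-179.7, 72.5, -55.0]
force: [5.3, 1.8, -7.1]
opening: 0.0213
```

```bash
python3 plan3.py -0.5
```

```text
t 23.43 p [0.5113 0.036  0.1071] x [ 0.172 -0.247 -0.954] yaw_y -145.3 F [ 5.3  1.8 -7.1] op 0.0213 q [ 38.   9. -46.  28. -40. -25.]
phi -60.82774700042573 r 0.08997465257692155 z 0.12526633997600706
-0.5 [0.0, -0.7, -0.0, 0.5, 0.0, 0.2]
```

Call:
{"op": "carry_out", "data": {
  "series": [
    [[0.8,0,-0.2,0,0,0],[1.5,0,-0.3,0,0,0],[1.5,0,-0.3,0,0,0]]
  ]
}}

```text
clock: 23.8
tool_pos: [0.5122, 0.0363, 0.1069]
orientation: [-179.3, 72.5, -54.6]
force: [-4.0, 9.0, 7.6]
opening: 0.0215
```

```bash
python3 plan3.py -0.5
```

```text
t 23.8 p [0.5122 0.0363 0.1069] x [ 0.174 -0.245 -0.954] yaw_y -145.3 F [-4.   9.   7.6] op 0.0215 q [ 37.   9. -46.  28. -39. -25.]
phi -61.32576168697584 r 0.08971542003231683 z 0.12502341139617426
-0.5 [0.0, -0.7, -0.0, 0.5, 0.0, 0.2]
```

The force has reversed at exactly the home height, so the pin is bottomed. Releasing.

Call:
{"op": "carry_out", "data": {
  "series": [
    [[-0.8,0,0.2,0,0,0],[-0.8,0,0.2,0,0,0],[-0.8,0,0.2,0,0,0],[-0.8,0,0.2,0,0,0],[-0.8,0,0.2,0,0,0]]
  ],
  "hand": 0.05
}}

```text
clock: 24.42
tool_pos: [0.5109, 0.0352, 0.1062]
orientation: [-180.0, 72.5, -55.3]
force: [-0.8, -0.4, -0.2]
opening: 0.0414
```

```bash
python3 plan3.py
```

```text
t 24.43 p [0.5109 0.0352 0.1062] x [ 0.171 -0.248 -0.954] yaw_y -145.4 F [-0.8 -0.4 -0.2] op 0.0414 q [ 37.   9. -46.  28. -40. -25.]
phi -60.30046356870741 r 0.08953302466846635 z 0.12435610504579786
```

Call:
{"op": "carry_out", "data": {
  "series": [
    [[-8,0,0,0,0,0],[-20,0,0,0,0,0],[-40,0,0,0,0,0],[-70,0,0,0,0,0],[-110,0,0,0,0,0],[-150,0,0,0,0,0],[-180,0,0,0,0,0],[-180,0,0,0,0,0]]
  ]
}}

```text
clock: 25.42
tool_pos: [0.4806, 0.0815, 0.2811]
orientation: [-178.8, 72.5, -54.1]
force: [-0.5, 0.2, -0.4]
opening: 0.042
```

Call:
{"op": "carry_out", "data": {
  "series": [
    [[-20,0,40,0,0,0],[-40,0,90,0,0,0],[-40,0,140,0,0,0],[-40,0,140,0,0,0]]
  ]
}}

```text
clock: 25.92
tool_pos: [0.3957, 0.2013, 0.2731]
orientation: [179.8, 72.5, -55.3]
force: [0.5, 1.0, -0.6]
opening: 0.0416
```

```bash
python3 plan3.py;  python3 - <<'E'
from h import *
from plant import snapshot
for n in("scene","top"): cv2.imwrite(f"pics/{n}23.png",snapshot(n)["color"][:,:,::-1])
crop("pics/top23.png","pics/t23.png",215,110,345,210,6)
crop("pics/scene23.png","pics/s23.png",150,130,280,230,6)
E
python3 phi.py top pics/top23.png 260 125 pics/p23.png -59 -60 -61
```

```text
t 25.93 p [0.3957 0.2013 0.2731] x [ 0.171 -0.247 -0.954] yaw_y -145.1 F [ 0.5  1.  -0.6] op 0.0416 q [ 66.  -3. -30.  16. -73. -37.]
phi -60.077515999043655 r 0.2916905187828977 z 0.29125450353353255
```

View pics/p23.png

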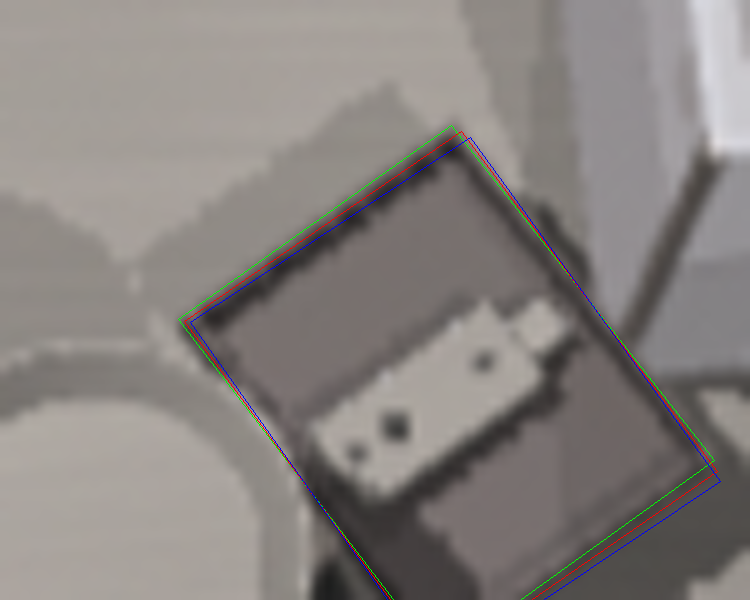

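View pics/t23.png

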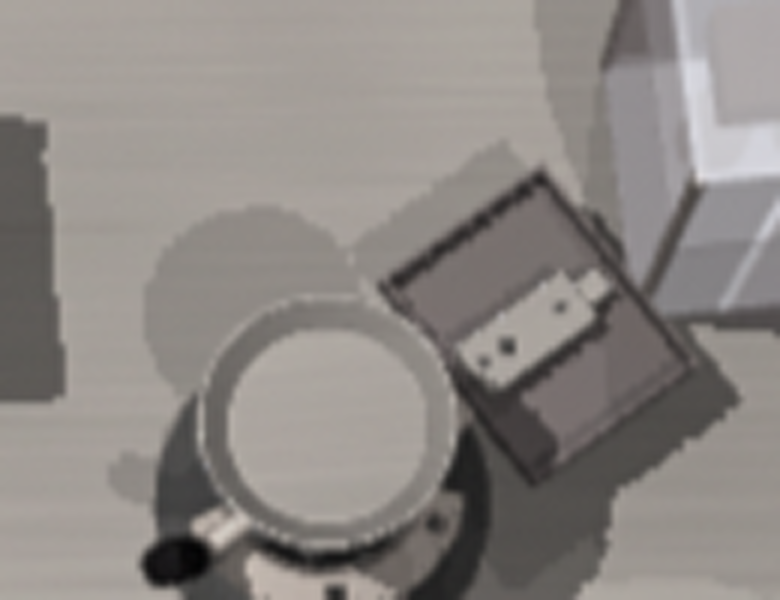

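View pics/s23.png

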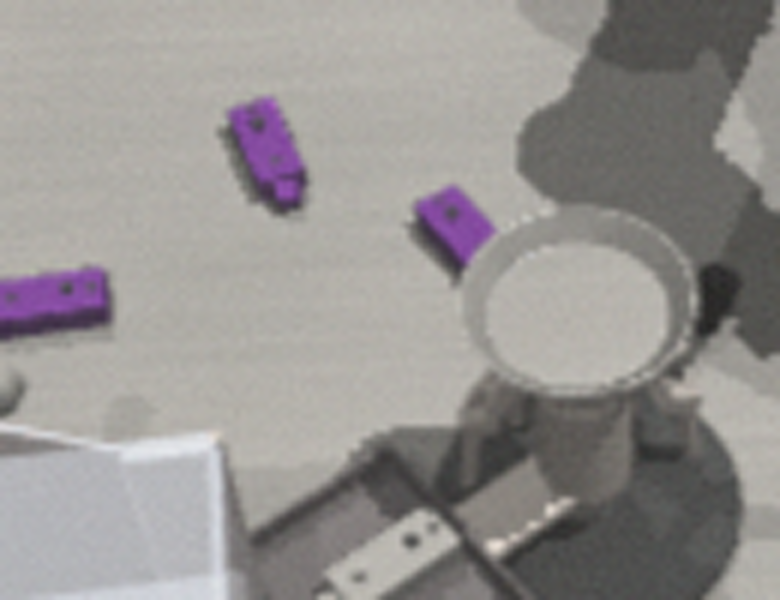

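```bash
python3 - <<'E'
from kin import *
for n,off in(("top",(215,110)),("scene",(150,130))):
  for ph in(-59.3,-60.5):
   for pull in(0,.005,.01):
    a=np.radians(SY+ph);u=np.array([np.cos(a),np.sin(a),0]);zz=np.array([0,0,1.]);ax=.866*zz-.5*u
    K=np.r_[ST,0]-.086*u+.119*zz+ax*pull
    q=(pj(n,[K+.017*ax,K,K-.017*ax])-off)*6+2.5; print(n,ph,pull,q.round(0).tolist())
a=np.radians(SY);u=np.array([np.cos(a),np.sin(a),0]);ax=.866*zz-.5*u;K=np.r_[ST,0]-.086*u+.119*zz
print("t0 knob (272.2,216) pred",pj("top",K))
crop("pics/top23.png","pics/t24.png",230,180,290,225,13)
crop("pics/top0raw.png","pics/t25.png",250,190,295,224,13)
E
```

```text
top -59.3 0 [[156.0, 570.0], [172.0, 565.0], [188.0, 560.0]]
top -59.3 0.005 [[151.0, 571.0], [167.0, 566.0], [183.0, 561.0]]
top -59.3 0.01 [[146.0, 573.0], [162.0, 568.0], [179.0, 563.0]]
top -60.5 0 [[153.0, 566.0], [170.0, 562.0], [186.0, 557.0]]
top -60.5 0.005 [[148.0, 568.0], [165.0, 563.0], [181.0, 558.0]]
top -60.5 0.01 [[143.0, 569.0], [160.0, 564.0], [177.0, 560.0]]
scene -59.3 0 [[723.0, 271.0], [710.0, 297.0], [697.0, 322.0]]
scene -59.3 0.005 [[727.0, 263.0], [714.0, 289.0], [701.0, 315.0]]
scene -59.3 0.01 [[731.0, 256.0], [718.0, 282.0], [705.0, 307.0]]
scene -60.5 0 [[726.0, 273.0], [712.0, 299.0], [699.0, 324.0]]
scene -60.5 0.005 [[730.0, 266.0], [716.0, 291.0], [703.0, 317.0]]
scene -60.5 0.01 [[734.0, 258.0], [720.0, 284.0], [707.0, 309.0]]
t0 knob (272.2,216) pred [[271.23934173 216.27206336]]
```

View pics/t24.png

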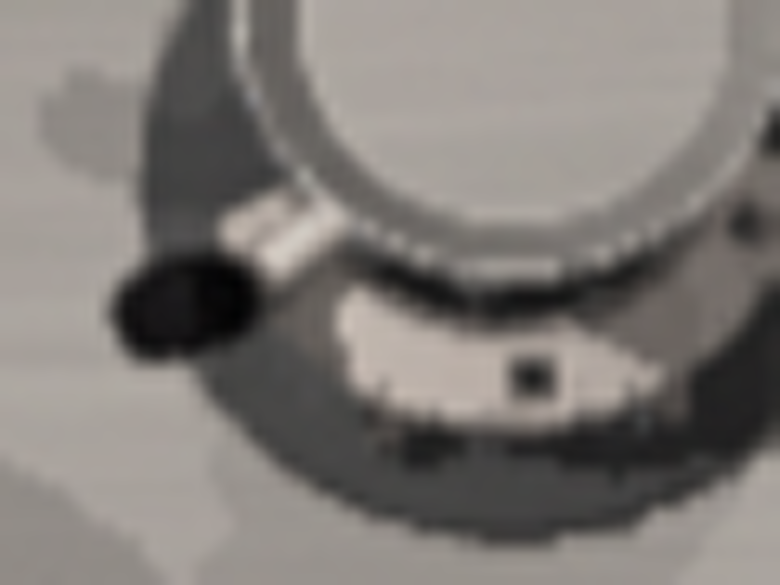

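View pics/t25.png

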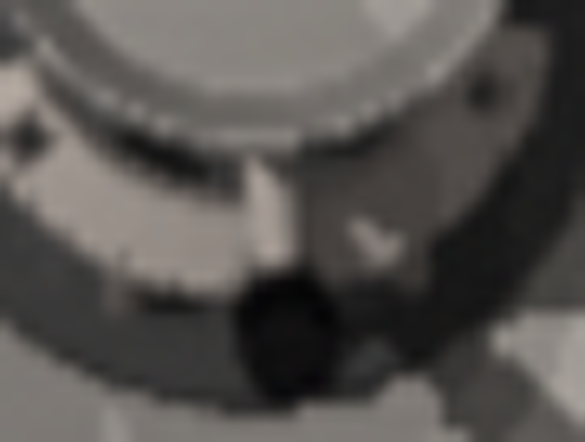

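View pics/scene23.png

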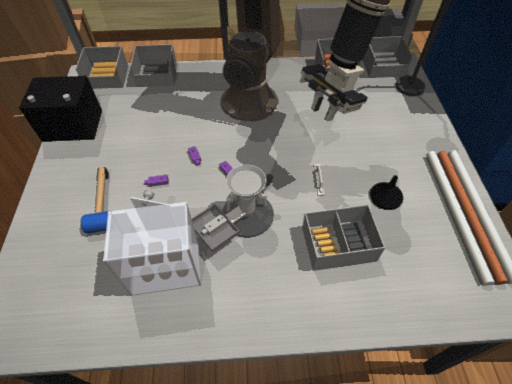

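The scene picture shows the latch in the tray at (213,225) and the tray on the cabinet side. The pull (318,180), funnel, mallet and decoys are where they were, and the arm is clear of everything. Handing in.

```bash
python3 -c "
from plant import close_job; print(close_job())"
```

```text
the job is handed in; nothing more can be done
None
```

The job is handed in at about 26 s. The zinc latch lies flat and right way up in the tray. The tray is swung to the cabinet side (-60°), and the pin is home in the hole there.

**What I did:**
- **Latch:** I set it down with about 8 N of contact.
- **Pin and swing:** The arm could not reach the full 30° lean at the knob, so I gripped it at about 17.5°. I pulled the pin 13 mm, swung the tray round and eased the pin down until it bottomed, then let go and backed off.

**Last checks:**
- **Pin:** It bottomed at the same height as at the start (0.125 m), where the axial force reversed. The knob's place in both pictures fits 0 mm pulled out.
- **Tray:** The outline in the top picture fits a turn of about -59.5°, within the hole's 1° play.
- **Latch and surroundings:** The latch is still in the tray. The other things look unmoved, and the robot touches nothing.

**What disagreed:**
- **Angle lag:** During the swing the tray trailed the angle worked out from the gripper by 2 to 3°. I went by the pictures and the feel of the pin.
- **Side load:** A side load of about 12 N built up on the knob because my stand position was about 1.5 mm off. It went once I shifted the path.
- **Cabinet clearance:** The tray's corner passed the cabinet's front corner very closely. My measurements put the gap at about zero, within their error. I saw no jump in force there, but I cannot rule out a light touch.

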